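Weigh a fired test tile on the spring hook scale

TASK

Take the test tile with the round hole out of the drying rack and hang it by its hole on the hook of the spring scale, easing its weight onto the spring so that the hook neither jerks, bounces nor is pushed to its bottom stop. Let go, move clear and leave it hanging still and untouched for about two seconds; then take hold of it again, lift it gently off the hook and set it gently back upright in its own slot of the rack. Leave the other tiles and everything else on the table where they are, and do not strain the hook.

Things in the scene. Friction and masses are not known exactly. Their poses are not given: they have to be found in the camera images.
- tile: The fired clay test tile to weigh, the only one with a hole: upright slab 16 mm thick (its x), 52 wide (y), 115 tall (z); round through hole of 26 mm along x, centred 22 mm below its top. Origin: centre of underside. Weight unknown, 1 to 3.8 N. Grip it across its 52 mm width by the side edges, 20 to 45 mm below its top: fingers then clear hook and rack. Chips if knocked hard or dropped.
- tile_mid (a point): Centre of that tile, 57.5 mm above its underside, half-way through its thickness. Axes as the tile's.
- tile_hole (a point): Centre of the tile's round hole, 93 mm above its underside, 35.5 mm above tile_mid. Axes as the tile's (x runs through the hole).
- rack: Fixed wooden drying rack, 175 x 60 mm, with three slots 55 mm apart along its x, the middle one at its origin. A slot is a 22 mm gap between two ribs, 60 mm long along y; its floor is 10 mm and the rib tops 41 mm above the table. Each holds one tile upright, faces to the rack's x; which slot holds which varies. Origin: centre of underside, on the table.
- scale: Fixed spring scale: base plate 12 mm thick (x -50 to 140, 130 wide), column 48 mm wide, 310 high at x 98 to 132. The hook sticks out of it to -x: level round bar 7 mm thick at y = 0, ending in an upturned tip at x = -28 whose top is 11 mm above the bar's top (18 mm tall in all). Origin: on the table under the hook's seat. Hook is strained by over 12 N from tile or robot.
- hook_seat (a point): Point on top of the hook's bar where the tile is to hang, 28 mm behind the tip's end; moves with the hook, 270 mm above the table when unloaded. Axes as the scale's: x runs along the bar, from the tip to the column. The hole's rim rests on the bar when hung, so tile_hole is then 13 mm below hook_seat.
- hook (a joint): How far the sprung hook is pulled down, in m: 0 unloaded (upper stop), 0.145 at the bottom stop (0.14 counts as it); spring 30 N/m, lightly damped, so with the tile it comes to rest at weight / 30 N/m, 0.034 to 0.127 m. Up or down faster than 0.13 m/s counts as a jerk; faster than 0.08 m/s once the tile is let go counts as a bounce (let go some 8 mm off its rest height, it bounces).
- plain_tile: Bystander: a tile of the same size without a hole, in the rack.
- notched_tile: Bystander: a tile of the same size with an open square notch 22 mm wide and 30 mm deep in its top edge, in the rack.
- tub: Bystander: open plastic tub, 116 mm wide, 75 mm high.
- tin: Bystander: open steel tin, 76 mm wide, 70 mm high.
- shaper: Bystander: modelling tool, 155 mm long and 10 mm thick, lying on the table between rack and scale.
- clay_pat: Bystander: round clay pat, 84 mm wide, 22 mm high.
Not all that is in view belongs to the job. What is shaped like the tile but pink or yellow is not meant.

How it is judged:
By the outcome, as a careful person would: the job done as asked, in the order asked, and still so for the second after the job is handed in, with the robot touching nothing.
It also fails if it takes over 72 s, if anything falls off the work surface, if the arm or the gripper's body presses on something with over 40 N, if the wrist force passes 120 N, or if a joint passes its speed limit or range.

ROBOT

A 7-joint arm with a two-finger parallel gripper is mounted at the origin on the work surface. World frame = base frame: x ahead of the robot, y to its left, z up, the work surface at z = 0. Lengths are in m, angles in rad, forces in N, time in s.
With the tool pointing down it reaches from about 0.4 to 0.875 m from the base axis. Payload 4.4 kg.
Tool frame: the origin (TCP) lies at the very end of the fingers, on their centre line; the grasp point (between the pads) lies 19 mm behind it; y points along the fingers, x is the direction in which the jaws open and shut, and the axes are right-handed (so a half turn about y gives the same grasp; the last joint's range is limited). The gripper opens to 85 mm and grips with 20 to 120 N. Pads are 22 mm wide; open, the fingers measure 114 mm over their backs; the gripper's body (76 mm by 85 mm) begins 54 mm behind the grasp point. The pads swing forward as they close: fully open they stand 13 mm farther back than shut.
Start: joints at [-1.189, 0.628, 0.038, 1.517, -0.027, 0.996, -0.02], TCP at [0.281, 0.586, 0.231] pointing down, gripper open.
Joint ranges: [-3.06, 3.06], [-0.37, 2.12], [-1.25, 1.32], [0.18, 2.47], [-1.1, 4.24], [0.23, 1.98], [-2.94, 2.94]. Speed limits (rad/s): [2.57, 2.57, 3.14, 3.14, 3.14, 3.14, 3.14].

INTERFACE

Orientations are given as a rotation vector (axis times angle).
In Python, from bench import arm gives the robot as it stands. The module is installed in compiled form; this text tells all that it offers.
- The arm moves only by the tool play_rows, never from a script. Its argument "series" is a list of rows, each a list of 7 numbers: the turn, a rotation vector about the tool's x, y, z as a fraction of full scale, then the shift along the tool's x, y, z as a fraction of full scale, then the gripper command: -1 is shut, 1 is fully open, values between are in proportion. In form: [[rx, ry, rz, dx, dy, dz, jaw], ...]. A call has 1 to 20 rows; each row is the pose to reach, as a shift and turn from the pose measured when the call began, along the tool's axes at that moment, turning the shorter way round; what a row does not reach only later rows make up. Full scale, the value 1, is 600 mm for a shift and 360 degrees for a turn. A row lasts 1/8 s, in which the tool goes at most 62.5 mm and 10.7 degrees, less where a joint would pass 70% of its speed; a pose out of reach is approached as far as the arm can. A call with a number of a shift or a turn outside -1 to 1 is refused whole. A call with a gripper value outside its range is refused whole. The fingers move at their own pace and stop on an object; the grip force is fixed at half the most. Time passes only in rows, so rows that repeat a pose let the fingers close. It gives the time, the measured TCP pose, the force and the opening at its end, in the units of the state.
- arm.get_obs(): the state, without advancing time (a new reading comes with each control period).
- arm.get_image(name): name is "scene" or "top" or "wrist"; returns the picture (384x512x3 uint8, blue, green, red); there is no depth.
- arm.camera_params(name): a dict with "mtx" (3x3 intrinsics, pixels), "k1" (the pictures are not rectified: a ray, as slopes to the right and down, at radius r is drawn at 1 + k1 r^2 times it, then the intrinsics apply), "cam_to_world" (4x4, takes a point from camera to world coordinates). Camera axes: x right, y down, z forward; pixel columns grow to the right and rows downward; lengths in m; the calibration is good to about 2 mm. A picture is of the moment at which its call begins: read the wrist's pose just before it. camera_params takes no time and is no camera call; for the wrist camera it gives the pose at the moment of the call.
- arm.hand_in(): hands the job in, once; it reports no verdict.
The state is a dict: "clock": time; "joints": joint angles; "qd": joint speeds; "joint_efforts": joint torques, N m; "eef_pos": TCP position; "orientation": TCP orientation; "ft_force": force on the tool from outside, world axes, zero at the start; "wrist_torque": the same for the moment, N m; "opening": opening from 0.0 (shut) to 1.0 (fully open).
Only numpy, scipy, OpenCV 4.12 (cv2) and the standard library are available. Lean on these libraries where they do the work, as an engineer would, in place of code of your own. Each camera call takes 0.05 s, during which the arm holds its last target.

## Working session

There is one attempt and no reset: what is moved stays moved. The work goes in short steps, Python scripts to look and compute and a tool call to move; the robot and the scene stay as the last step left them, time stands still between calls to the robot, and variables do not carry over. Pictures are saved under pics/ and viewed, and the job is handed in when it is done.

Besides the shell and the picture viewer there is one more tool, called after "Call:" by a JSON object that holds its "op" and its "data". play_rows: Moves the arm, as the interface text tells. Shift numbers are shares of 600 mm and turn numbers shares of 360 degrees, none past 1 either way. Its arguments: {"type":"object","properties":{"series":{"type":"array","items":{"type":"array","items":{"type":"number"}}}},"required":["series"]}

```bash
mkdir -p pics; python3 - <<'E'
from bench import arm
import cv2,numpy as np
np.set_printoptions(precision=4,suppress=True)
o=arm.get_obs(); print(o)
for n in ["scene","top","wrist"]:
    p=arm.camera_params(n); print(n,p)
    cv2.imwrite(f"pics/{n}0.png",arm.get_image(n))
E
```

```text
{'clock': 0.0, 'joints': array([-1.1888,  0.6293,  0.0384,  1.5184, -0.027 ,  0.9963, -0.02  ]), 'qd': array([ 0.0013, -0.0016, -0.0006,  0.    , -0.0007,  0.0012,  0.0008]), 'joint_efforts': array([ -0.0002, -56.3408,   1.2258, -19.3441,   0.0108,   0.0107,
         0.    ]), 'eef_pos': array([0.2811, 0.5854, 0.2304]), 'orientation': array([-1.3894, -0.8722,  0.8748]), 'ft_force': array([-0.2247,  0.6331,  0.1289]), 'wrist_torque': array([ 0.0056, -0.0333, -0.0115]), 'opening': 0.9976632193508698}
scene {'mtx': array([[348.3579,   0.    , 260.5976],
       [  0.    , 348.3579, 199.5958],
       [  0.    ,   0.    ,   1.    ]]), 'k1': -0.0633023919282819, 'cam_to_world': array([[ 0.9088,  0.2616, -0.3249,  0.94  ],
       [ 0.4166, -0.6106,  0.6735, -0.8008],
       [-0.0222, -0.7475, -0.6639,  0.9344],
       [ 0.    ,  0.    ,  0.    ,  1.    ]])}
top {'mtx': array([[487.5553,   0.    , 251.2578],
       [  0.    , 487.5553, 193.829 ],
       [  0.    ,   0.    ,   1.    ]]), 'k1': 0.058744963589520784, 'cam_to_world': array([[ 0.006 , -0.9831,  0.1829,  0.2051],
       [-0.9999, -0.0087, -0.0139, -0.0067],
       [ 0.0153, -0.1828, -0.983 ,  2.0428],
       [ 0.    ,  0.    ,  0.    ,  1.    ]])}
wrist {'mtx': array([[343.6827,   0.    , 258.0405],
       [  0.    , 343.6827, 196.7061],
       [  0.    ,   0.    ,   1.    ]]), 'k1': 0.027214698835433267, 'cam_to_world': array([[ 0.4337,  0.8649,  0.2526,  0.2166],
       [ 0.901 , -0.4156, -0.1242,  0.6182],
       [-0.0024,  0.2814, -0.9596,  0.3736],
       [ 0.    ,  0.    ,  0.    ,  1.    ]])}
```

View pics/scene0.png

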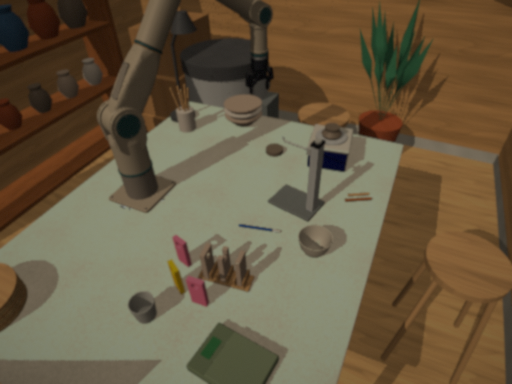

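View pics/top0.png

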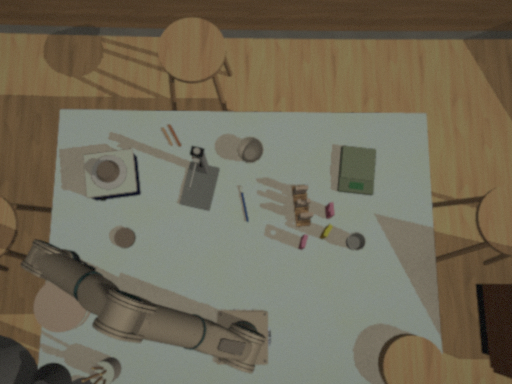

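View pics/wrist0.png

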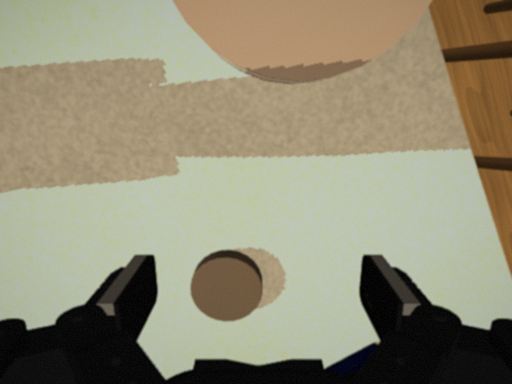

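```bash
cat > h.py <<'E'
import numpy as np,cv2
from scipy.spatial.transform import Rotation as R
from bench import arm
np.set_printoptions(precision=4,suppress=True)
def ray(p,uv):
    uv=np.atleast_2d(np.array(uv,float)); M=p["mtx"]
    d=(uv-[M[0,2],M[1,2]])/[M[0,0],M[1,1]]
    s=d.copy()
    for _ in range(20): s=d/(1+p["k1"]*(s**2).sum(1,keepdims=True))
    T=p["cam_to_world"]; v=np.c_[s,np.ones(len(s))]@T[:3,:3].T
    return T[:3,3],v
def onz(p,uv,z):
    c,v=ray(p,uv); return c+v*((z-c[2])/v[:,2])[:,None]
def proj(p,P):
    T=np.linalg.inv(p["cam_to_world"]); P=np.atleast_2d(P)
    q=P@T[:3,:3].T+T[:3,3]; s=q[:,:2]/q[:,2:]
    s=s*(1+p["k1"]*(s**2).sum(1,keepdims=True)); M=p["mtx"]
    return s*[M[0,0],M[1,1]]+[M[0,2],M[1,2]]
def tri(*prs):
    A=np.zeros((3,3));b=np.zeros(3)
    for p,uv in prs:
        c,v=ray(p,uv); v=v[0]/np.linalg.norm(v[0]); Q=np.eye(3)-np.outer(v,v); A+=Q;b+=Q@c
    return np.linalg.solve(A,b)
def crop(img,x0,y0,w,h,k,name):
    c=img[y0:y0+h,x0:x0+w]; cv2.imwrite(name,cv2.resize(c,None,fx=k,fy=k,interpolation=cv2.INTER_CUBIC))
E
python3 - <<'E'
from h import *
s=cv2.imread("pics/scene0.png");t=cv2.imread("pics/top0.png")
f=lambda i:np.clip(i*1.5,0,255).astype('uint8')
crop(f(s),160,210,130,105,6,"pics/s_rack.png")
crop(f(s),250,120,100,130,5,"pics/s_scale.png")
crop(f(t),240,160,130,100,6,"pics/t_rack.png")
crop(f(t),160,110,110,120,5,"pics/t_scale.png")
E
```

```text
(no output)
```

View pics/s_rack.png

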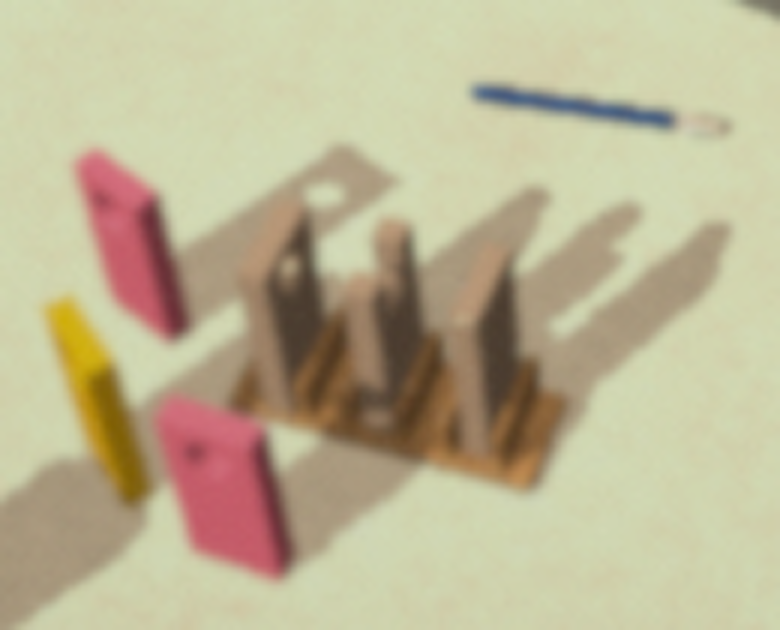

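View pics/t_rack.png

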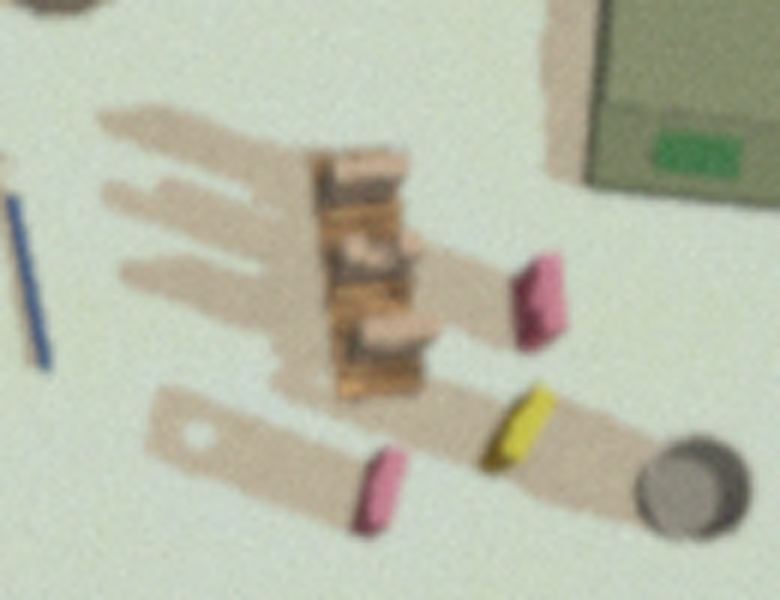

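View pics/s_scale.png

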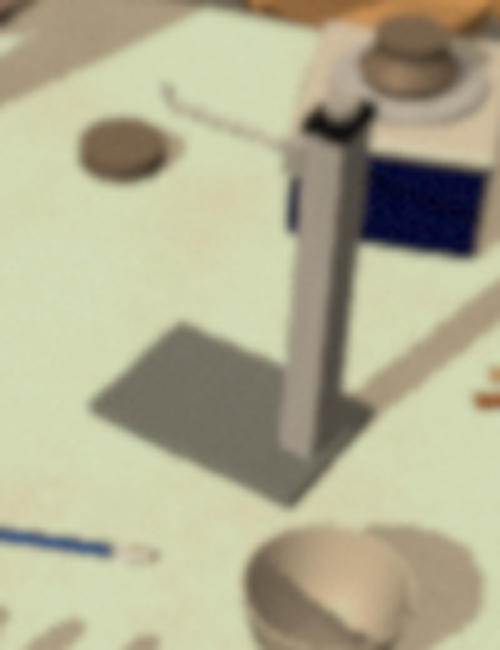

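View pics/t_scale.png

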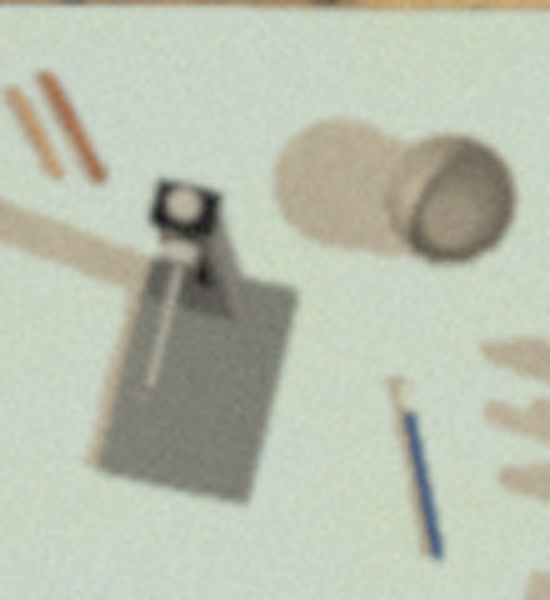

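```bash
python3 - <<'E'
from h import *
p=arm.camera_params("top");q=arm.camera_params("scene")
g=lambda x,y:(240+x/6,160+y/6)
print("tile tops (ends) z=.125", onz(p,[g(345,163),g(408,160),g(357,330),g(438,325)],.125))
print("rack corners z=.012", onz(p,[g(312,152),g(405,148),g(342,395),g(424,388)],.012))
gs=lambda x,y:(160+x/5,110+y/5)
print("base plate z=.012",onz(p,[gs(148,255),gs(297,290),gs(92,463),gs(247,502)],.012))
print("hook tip/ root z=.27",onz(p,[gs(150,388),gs(180,262)],.28))
ss=lambda x,y:(250+x/5,120+y/5)
print("hook tip tri",tri((p,gs(150,388)),(q,ss(168,90))))
print("seat-ish root tri",tri((p,gs(180,262)),(q,ss(285,147))))
print("base scene",onz(q,[ss(182,322),ss(92,404),ss(290,505)],.012))
r=lambda x,y:(160+x/6,210+y/6)
print("tile top near/far",onz(q,[r(247,270),r(300,205)],.125))
print("rack scene corner",onz(q,[r(237,395),r(530,485),r(570,400)],.01))
E
```

```text
tile tops (ends) z=.125 [[ 0.5909 -0.2194  0.125 ]
 [ 0.5933 -0.2616  0.125 ]
 [ 0.4782 -0.226   0.125 ]
 [ 0.482  -0.2797  0.125 ]]
rack corners z=.012 [[ 0.6213 -0.2086  0.012 ]
 [ 0.6248 -0.2746  0.012 ]
 [ 0.4484 -0.2279  0.012 ]
 [ 0.4538 -0.2852  0.012 ]]
base plate z=.012 [[0.7235 0.2292 0.012 ]
 [0.6941 0.1014 0.012 ]
 [0.5428 0.2709 0.012 ]
 [0.5106 0.1401 0.012 ]]
hook tip/ root z=.27 [[0.5545 0.1937 0.28  ]
 [0.65   0.1742 0.28  ]]
hook tip tri [0.556  0.1946 0.2783]
seat-ish root tri [0.6525 0.1752 0.2674]
base scene [[0.548  0.2645 0.012 ]
 [0.5201 0.1406 0.012 ]
 [0.7007 0.0954 0.012 ]]
tile top near/far [[ 0.4844 -0.2766  0.125 ]
 [ 0.4867 -0.2289  0.125 ]]
rack scene corner [[ 0.4606 -0.2785  0.01  ]
 [ 0.6301 -0.2652  0.01  ]
 [ 0.6263 -0.2087  0.01  ]]
```

```bash
cat >> h.py <<'E'
def toolR(yaw_deg):
    # tool z axis horizontal; camera sits toward -heading; heading = yaw (scale/rack x)
    y=np.array([0,0,-1.]); a=np.deg2rad(yaw_deg); hd=np.array([np.cos(a),np.sin(a),0])
    z=hd*ZS; x=np.cross(y,z); return np.c_[x,y,z]
_o=arm.get_obs(); R0=R.from_rotvec(_o["orientation"]).as_matrix(); P0=_o["eef_pos"]
_c=arm.camera_params("wrist")["cam_to_world"][:3,3]
ZS=-np.sign((_c-P0)@R0[:,2])
def row(P,yaw):
    t=R0.T@(np.array(P)-P0)/.6
    r=R.from_matrix(R0.T@toolR(yaw)).as_rotvec()/(2*np.pi)
    return np.round(np.r_[r,t],4)
E
python3 - <<'E'
from h import *
print(R0,ZS,_c-P0,R0.T@(_c-P0))
print(row([.556,.195,.40],-12)); print(row(P0,-12)); print(row([.42,.35,.4],-12))
E
```

```text
Traceback (most recent call last):
NameError: name '_c' is not defined
```

```bash
python3 - <<'E'
import h
from h import *
print(R0,ZS,R0.T@(h._c-P0))
print(row([.556,.195,.40],-12)); print(row(P0,-12)); print(row([.42,.38,.4],-12))
E
```

```text
[[ 0.4329 -0.0007 -0.9014]
 [ 0.9014 -0.0014  0.4329]
 [-0.0015 -1.      0.    ]] -1.0 [ 0.0014 -0.1432  0.0723]
[-0.     -0.0379 -0.0002 -0.3888 -0.2818 -0.6947]
[-0.     -0.0379 -0.0002  0.      0.      0.    ]
[-0.     -0.0379 -0.0002 -0.209  -0.282  -0.3568]
```

Call:
{"op": "play_rows", "data": {"series": [[0,-0.02,0,-0.05,-0.15,-0.08,1],[0,-0.0379,0,-0.13,-0.282,-0.2,1],[0,-0.0379,0,-0.209,-0.282,-0.357,1],[0,-0.0379,0,-0.209,-0.282,-0.357,1],[0,-0.0379,0,-0.3,-0.282,-0.53,1],[0,-0.0379,0,-0.389,-0.282,-0.695,1],[0,-0.0379,0,-0.389,-0.282,-0.695,1],[0,-0.0379,0,-0.389,-0.282,-0.695,1],[0,-0.0379,0,-0.389,-0.282,-0.695,1],[0,-0.0379,0,-0.389,-0.282,-0.695,1],[0,-0.0379,0,-0.389,-0.282,-0.695,1],[0,-0.0379,0,-0.389,-0.282,-0.695,1]]}}

```text
clock: 1.65
eef_pos: [0.5552, 0.1964, 0.4]
orientation: [-1.3, -1.054, 1.057]
ft_force: [0.1, -0.4, -0.3]
opening: 0.995
```

```bash
cat >> h.py <<'E'
import json
def snap(n,tag,gain=1.5):
    o=arm.get_obs(); p=arm.camera_params(n); im=arm.get_image(n)
    json.dump({k:(np.array(v).tolist()) for k,v in p.items()},open(f"pics/{tag}.json","w"))
    cv2.imwrite(f"pics/{tag}_raw.png",im); cv2.imwrite(f"pics/{tag}.png",np.clip(im*gain,0,255).astype('uint8')); return o,p,im
def load(tag):
    return {k:np.array(v) for k,v in json.load(open(f"pics/{tag}.json")).items()},cv2.imread(f"pics/{tag}_raw.png")
E
python3 - <<'E'
from h import *
o,p,im=snap("wrist","w1"); print(o["clock"],o["eef_pos"],o["qd"],o["ft_force"])
E
```

```text
1.65 [0.5552 0.1964 0.4   ] [-0.0031 -0.0013  0.0042 -0.0023  0.0008  0.     -0.0005] [ 0.0944 -0.4092 -0.2818]
```

View pics/w1.png

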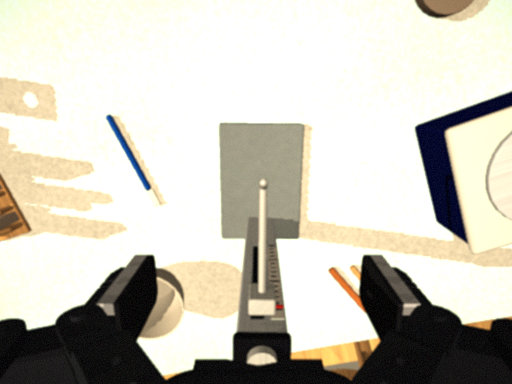

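```bash
python3 - <<'E'
from h import *
p,im=load("w1"); crop(np.clip(im*1.5,0,255).astype('uint8'),210,160,110,160,4,"pics/w1c.png")
g=im.astype(float).mean(2)
for v in range(176,300,6):
    r=g[v,245:285]; m=r>np.median(g[200:230,230:250])+ (r.max()-np.median(g[200:230,230:250]))*.5
    x=np.where(m)[0]+245; print(v,x.min() if len(x) else 0,x.max() if len(x) else 0, r.max().round())
# plate corners
for uv,z in [((220,124),.012),((303,124),.012),((222,237),.012),((299,238),.012)]: print(onz(p,[uv],z))
E
```

```text
176 246 284 106.0
182 260 264 175.0
188 251 281 107.0
194 260 264 169.0
200 260 264 168.0
206 260 264 166.0
212 260 263 168.0
218 260 263 165.0
224 260 263 168.0
230 260 263 166.0
236 259 263 164.0
242 260 284 193.0
248 260 284 190.0
254 260 284 190.0
260 260 284 190.0
266 260 284 191.0
272 260 284 193.0
278 260 284 191.0
284 259 284 190.0
290 259 284 192.0
296 284 284 183.0
[[0.5127 0.1474 0.012 ]]
[[0.5386 0.2703 0.012 ]]
[[0.6928 0.1069 0.012 ]]
[[0.721  0.2321 0.012 ]]
```

View pics/w1c.png

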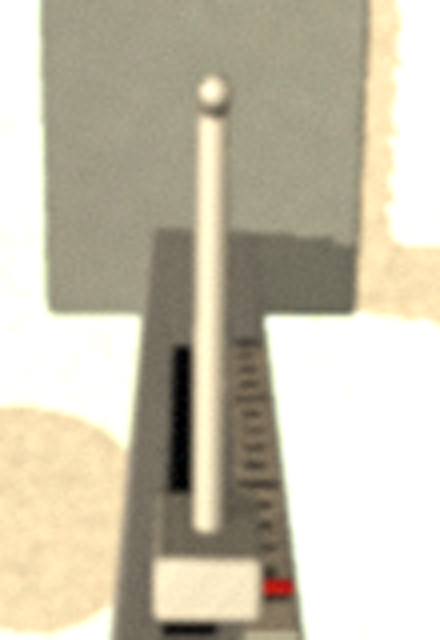

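```bash
python3 - <<'E'
from h import *
p,im=load("w1")
b=onz(p,[(262.6,192),(262.2,230),(261.8,288)],.2665); print(b)
d=b[-1]-b[0]; print("yaw",np.degrees(np.arctan2(d[1],d[0])))
t=onz(p,[(262.9,183.3),(263,179)],.278); print("ball",t)
c=np.array([[0.5127,0.1474],[0.5386,0.2703],[0.6928,0.1069],[0.721,0.2321]])
for e in (c[2]-c[0],c[3]-c[1]): print(np.degrees(np.arctan2(e[1],e[0])))
for e in (c[1]-c[0],c[3]-c[2]): print(np.degrees(np.arctan2(e[1],e[0]))-90,np.linalg.norm(e))
m=(c[0]+c[1])/2; a=np.deg2rad(-12); print("origin from plate",m+.05*np.array([np.cos(a),np.sin(a)]))
E
```

```text
[[0.561  0.2003 0.2665]
 [0.5942 0.1931 0.2665]
 [0.6493 0.1813 0.2665]]
yaw -12.157134010925942
ball [[0.5508 0.2025 0.278 ]
 [0.5474 0.2033 0.278 ]]
-12.673570226137233
-11.828486725757871
-11.90040523664075 0.1255994426739227
-12.693450300558979 0.12833658870330003
origin from plate [0.5746 0.1985]
```

```bash
python3 - <<'E'
import h
from h import *
print(row([.50,0,.38],-4)); print(row([.483,-.253,.27],5))
E
```

```text
[-0.0002 -0.0218 -0.0002 -0.3391  0.0338  0.0229]
[-0.0002 -0.0468 -0.0001 -0.7574  0.2175 -0.0362]
```

Call:
{"op": "play_rows", "data": {"series": [[0,-0.01,0,-0.1,0,0,1],[0,-0.015,0,-0.2,0,0.01,1],[0,-0.022,0,-0.34,0.034,0.023,1],[0,-0.03,0,-0.44,0.08,0.01,1],[0,-0.04,0,-0.54,0.13,-0.01,1],[0,-0.047,0,-0.64,0.18,-0.02,1],[0,-0.047,0,-0.757,0.2175,-0.036,1],[0,-0.047,0,-0.757,0.2175,-0.036,1],[0,-0.047,0,-0.757,0.2175,-0.036,1],[0,-0.047,0,-0.757,0.2175,-0.036,1],[0,-0.047,0,-0.757,0.2175,-0.036,1]]}}

```text
clock: 3.08
eef_pos: [0.4839, -0.2508, 0.2705]
orientation: [-1.165, -1.276, 1.277]
ft_force: [0.8, -0.8, -0.0]
opening: 1.0
```

```bash
python3 - <<'E'
from h import *
o,p,im=snap("wrist","w2"); print(o["clock"],o["eef_pos"],o["ft_force"],o["joints"])
E
```

```text
3.075 [ 0.4839 -0.2508  0.2705] [ 0.8498 -0.765  -0.0418] [ 0.3169  0.4363  0.1597  1.7661 -0.0827  0.9457  2.1726]
```

View pics/w2.png

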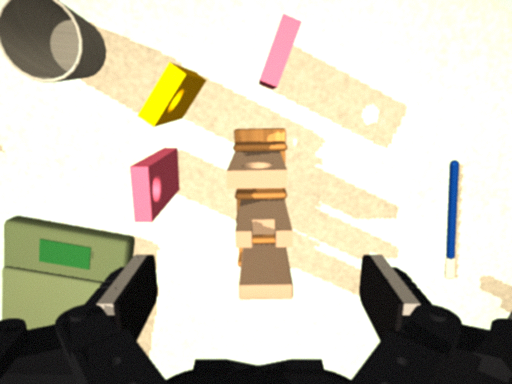

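```bash
python3 - <<'E'
from h import *
p,im=load("w2"); crop(im,215,120,95,110,5,"pics/w2c.png")
E
```

```text
(no output)
```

View pics/w2c.png

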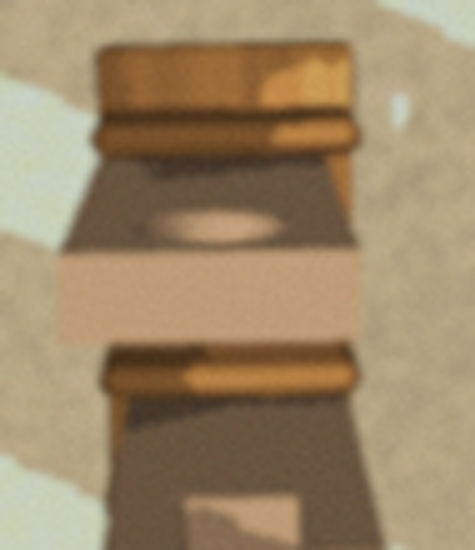

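```bash
python3 - <<'E'
from h import *
p,im=load("w2")
g=lambda x,y:(215+x/5,120+y/5)
c=onz(p,[g(62,250),g(358,250),g(60,342),g(358,344)],.125); print(c,c.mean(0))
for e in (c[1]-c[0],c[3]-c[2]): print(np.linalg.norm(e),np.degrees(np.arctan2(e[1],e[0]))-90)
print(np.linalg.norm(c[2]-c[0]),np.linalg.norm(c[3]-c[1]))
# rack near end rib top edge z=.041, floor
print(onz(p,[g(97,45),g(352,45)],.01))
print("rib tops",onz(p,[g(97,137),g(358,135),g(104,376),g(358,376)],.041))
E
```

```text
[[ 0.4754 -0.2766  0.125 ]
 [ 0.4708 -0.2261  0.125 ]
 [ 0.4917 -0.2759  0.125 ]
 [ 0.4873 -0.2242  0.125 ]] [ 0.4813 -0.2507  0.125 ]
0.050644170803498055 5.197356382125093
0.05179750298440092 4.799287932860949
0.016303958907575744 0.016650711407499547
[[ 0.4516 -0.2799  0.01  ]
 [ 0.4462 -0.2212  0.01  ]]
rib tops [[ 0.4681 -0.2766  0.041 ]
 [ 0.4626 -0.2204  0.041 ]
 [ 0.5218 -0.2712  0.041 ]
 [ 0.5166 -0.2142  0.041 ]]
```

```bash
python3 - <<'E'
from h import *
print(row([.4813,-.2507,.13],5)); print(row([.4813,-.2507,.072],5))
E
```

```text
[-0.      0.0006 -0.0001  0.0011  0.2343  0.0041]
[-0.      0.0006 -0.0001  0.0011  0.3309  0.0041]
```

Call:
{"op": "play_rows", "data": {"series": [[0,0.0006,0,0.001,0.06,0.004,1],[0,0.0006,0,0.001,0.15,0.004,1],[0,0.0006,0,0.001,0.21,0.004,1],[0,0.0006,0,0.001,0.26,0.004,1],[0,0.0006,0,0.001,0.3,0.004,1],[0,0.0006,0,0.001,0.331,0.004,1],[0,0.0006,0,0.001,0.331,0.004,1],[0,0.0006,0,0.001,0.331,0.004,1]]}}

```text
clock: 4.12
eef_pos: [0.4822, -0.2505, 0.0729]
orientation: [-1.168, -1.275, 1.274]
ft_force: [0.6, 0.2, -0.2]
opening: 1.0
```

```bash
python3 - <<'E'
from h import *
o,p,im=snap("wrist","w3",1.2); print(o["clock"],o["eef_pos"],o["ft_force"],o["opening"])
E
```

```text
4.125 [ 0.4822 -0.2505  0.0729] [ 0.5683  0.1504 -0.2484] 1.0004085242678311
```

View pics/w3.png

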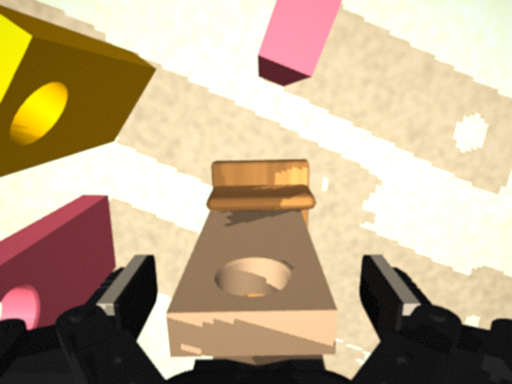

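Call:
{"op": "play_rows", "data": {"series": [[0,0,0,0,0,0,0.5],[0,0,0,0,0,0,0.3],[0,0,0,0,0,0,0.1],[0,0,0,0,0,0,-1],[0,0,0,0,0,0,-1],[0,0,0,0,0,0,-1],[0,0,0,0,0,0,-1],[0,0,0,0,0,0,-1]]}}

```text
clock: 5.18
eef_pos: [0.4828, -0.251, 0.0738]
orientation: [-1.17, -1.275, 1.274]
ft_force: [0.4, -0.7, 6.3]
opening: 0.596
```

```bash
python3 - <<'E'
from h import *
o,p,im=snap("wrist","w4",1.2); print(o["clock"],o["eef_pos"],o["ft_force"],o["opening"])
print(R0)
E
```

```text
5.175 [ 0.4828 -0.251   0.0738] [ 0.4121 -0.7064  6.2619] 0.5961493090687987
[[-0.0879  0.003  -0.9961]
 [ 0.9961 -0.0017 -0.0879]
 [-0.002  -1.     -0.0028]]
```

View pics/w4.png

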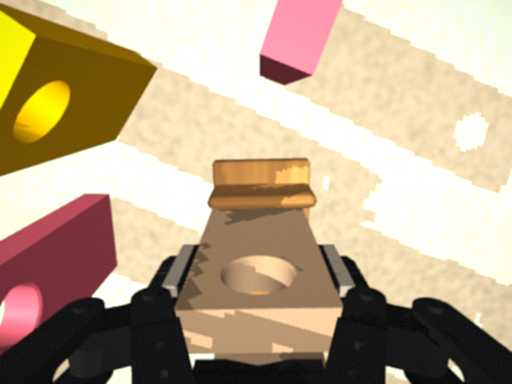

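```bash
python3 - <<'E'
from h import *
p,im=load("w4"); crop(im,165,240,190,130,4,"pics/w4c.png")
c=onz(p,[(178,307),(342,307),(190,353),(334,354)],.125); print(c)
print(np.degrees(np.arctan2(-R0[1,2],-R0[0,2])))
print(row([.4828,-.251,.28],5.04))
E
```

```text
[[ 0.4752 -0.2748  0.125 ]
 [ 0.4708 -0.2248  0.125 ]
 [ 0.4917 -0.2705  0.125 ]
 [ 0.488  -0.2247  0.125 ]]
5.049049342679972
[ 0.0004  0.     -0.0003 -0.0007 -0.3437 -0.001 ]
```

View pics/w4c.png

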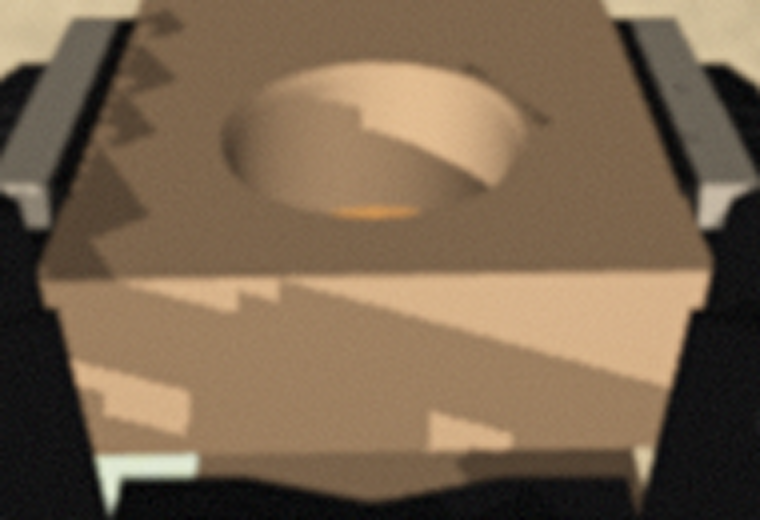

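Call:
{"op": "play_rows", "data": {"series": [[0,0,0,0,-0.005,0,-1],[0,0,0,0,-0.015,0,-1],[0,0,0,0,-0.035,0,-1],[0,0,0,0,-0.06,0,-1],[0,0,0,0,-0.09,0,-1],[0,0,0,0,-0.13,0,-1],[0,0,0,0,-0.17,0,-1],[0,0,0,0,-0.22,0,-1],[0,0,0,0,-0.27,0,-1],[0,0,0,0,-0.31,0,-1],[0,0,0,0,-0.335,0,-1],[0,0,0,0,-0.344,0,-1],[0,0,0,0,-0.344,0,-1],[0,0,0,0,-0.344,0,-1],[0,0,0,0,-0.344,0,-1]]}}

```text
clock: 7.1
eef_pos: [0.4818, -0.2505, 0.2794]
orientation: [-1.168, -1.274, 1.274]
ft_force: [0.3, -0.1, -1.0]
opening: 0.604
```

```bash
python3 - <<'E'
from h import *
o,p,im=snap("wrist","w5",1.2); print(o["clock"],o["eef_pos"],o["ft_force"],o["opening"],o["wrist_torque"])
for i in range(3):
    arm.get_image("wrist"); print(arm.get_obs()["ft_force"])
E
```

```text
7.1 [ 0.4818 -0.2505  0.2794] [ 0.2689 -0.0572 -1.042 ] 0.6035916524983332 [0.017  0.0189 0.0012]
[ 0.7274  0.0779 -1.0489]
[-0.1384 -0.45   -0.2812]
[ 0.2704  0.0845 -1.4666]
```

View pics/w5.png

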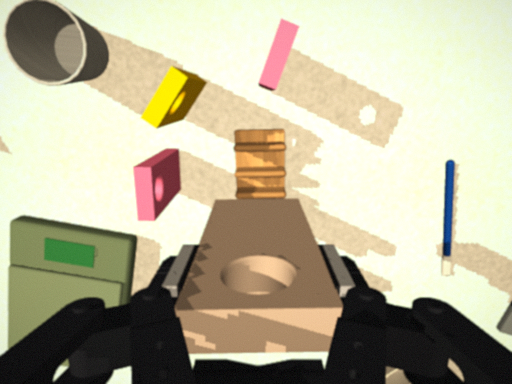

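```bash
python3 - <<'E'
from h import *
f=[];e=[]
for i in range(20):
    arm.get_image("wrist"); o=arm.get_obs(); f.append(o["ft_force"]);e.append(o["joint_efforts"])
f=np.array(f);e=np.array(e); print(f.mean(0),f.std(0)); print(e.mean(0),e.std(0)); print(o["clock"],o["joints"])
a=np.deg2rad(-12.2);hd=np.array([np.cos(a),np.sin(a)])
S=np.array([.575,.1975])
print(R0,np.degrees(np.arctan2(-R0[1,2],-R0[0,2])))
# tcp = S + hd*(x+off)
for x in(-.078,): print(row(list(S+hd*(x+.0015))+[.2428],-12.2), S+hd*(x+.0015))
print(row([.47,0,.26],-4))
p,im=load("w5"); T=np.linalg.inv(p["cam_to_world"]); print(p["cam_to_world"])
# tile in-hand from w4/w5: top face corners at z top = eef+.0512
c=onz(p,[(178,307),(342,307),(190,350),(334,350)],.2794+.0512); print(c, c.mean(0))
E
```

```text
[ 0.0529 -0.2745 -1.1106] [0.6112 0.439  0.3964]
[  0.0003 -44.8649   2.0623 -19.3168   0.0126  -0.0145   0.    ] [0.0008 0.0206 0.0011 0.009  0.0002 0.0007 0.    ]
8.3 [ 0.3126  0.4221  0.1663  1.7602 -0.0825  0.9627  2.1705]
[[-0.0879  0.0024 -0.9961]
 [ 0.9961 -0.0014 -0.0879]
 [-0.0016 -1.     -0.0023]] 5.043246815174506
[ 0.0004  0.0479 -0.0002  0.7682  0.0608 -0.0981] [0.5002 0.2137]
[ 0.0004  0.0251 -0.0002  0.4179  0.0325 -0.0167]
[[-0.0871  0.9556  0.2816  0.4101]
 [ 0.9962  0.0839  0.0237 -0.2552]
 [-0.001   0.2826 -0.9592  0.4224]
 [ 0.      0.      0.      1.    ]]
[[ 0.4743 -0.2743  0.3306]
 [ 0.4699 -0.2243  0.3306]
 [ 0.4897 -0.2701  0.3306]
 [ 0.4856 -0.2244  0.3306]] [ 0.4799 -0.2483  0.3306]
```

Call:
{"op": "play_rows", "data": {"series": [[0,0.006,0,0.07,0.01,0,-1],[0,0.015,0,0.16,0.02,0,-1],[0,0.02,0,0.25,0.03,-0.01,-1],[0,0.025,0,0.34,0.0325,-0.015,-1],[0,0.03,0,0.43,0.035,-0.02,-1],[0,0.035,0,0.52,0.04,-0.04,-1],[0,0.04,0,0.61,0.05,-0.06,-1],[0,0.045,0,0.69,0.055,-0.08,-1],[0,0.048,0,0.74,0.061,-0.094,-1],[0,0.048,0,0.768,0.061,-0.098,-1],[0,0.048,0,0.768,0.061,-0.098,-1],[0,0.048,0,0.768,0.061,-0.098,-1],[0,0.048,0,0.768,0.061,-0.098,-1]]}}

```text
clock: 9.93
eef_pos: [0.5005, 0.2118, 0.2431]
orientation: [-1.307, -1.05, 1.048]
ft_force: [0.1, -0.4, -0.9]
opening: 0.604
```

```bash
python3 - <<'E'
from h import *
o,p,im=snap("wrist","w6",1.2); print(o["clock"],o["eef_pos"],o["ft_force"],o["opening"],o["qd"]); print(np.degrees(np.arctan2(-R0[1,2],-R0[0,2])),R0)
o,p,im=snap("scene","s6",1.5); crop(np.clip(im*1.5,0,255).astype('uint8'),250,110,100,110,6,"pics/s6c.png")
E
```

```text
9.925 [0.5005 0.2118 0.2431] [ 0.098  -0.4405 -0.9257] 0.6037113158357874 [-0.0018  0.0008 -0.005  -0.0037 -0.0003 -0.0011 -0.001 ]
-12.369067148405405 [[ 0.2142  0.0031 -0.9768]
 [ 0.9768 -0.0022  0.2142]
 [-0.0015 -1.     -0.0035]]
```

View pics/w6.png

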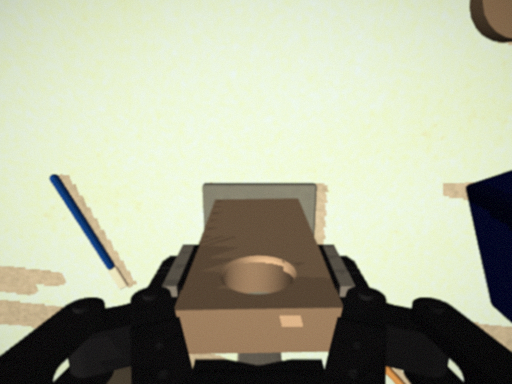

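View pics/s6c.png

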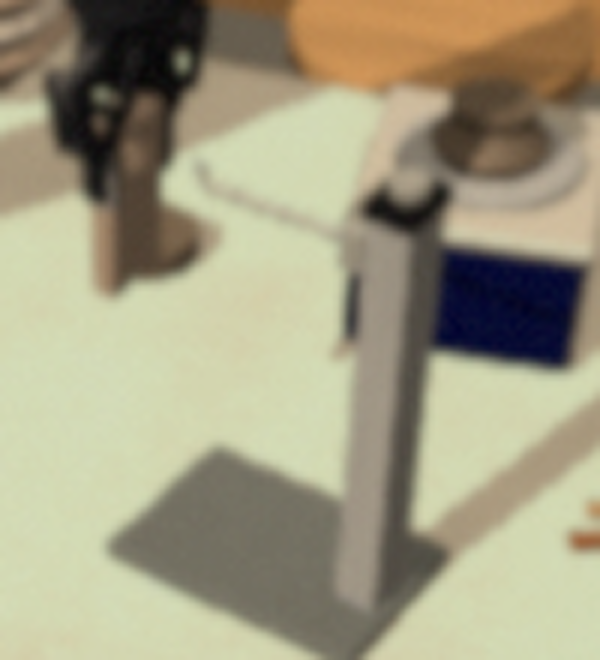

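```bash
python3 - <<'E'
from h import *
a=[]
for i in range(5):
    arm.get_image("wrist"); o=arm.get_obs(); a.append(np.r_[o["eef_pos"],o["orientation"]]); 
a=np.array(a); print(a)
E
```

```text
[[ 0.5004  0.2126  0.2431 -1.3066 -1.0512  1.0489]
 [ 0.5004  0.2129  0.243  -1.3064 -1.0514  1.0491]
 [ 0.5004  0.2131  0.243  -1.3062 -1.0517  1.0493]
 [ 0.5003  0.2132  0.2429 -1.3061 -1.0518  1.0496]
 [ 0.5003  0.2133  0.2429 -1.306  -1.0519  1.0497]]
```

Call:
{"op": "play_rows", "data": {"series": [[0,0,0,0,0,-0.01,-1],[0,0,0,0,0,-0.025,-1],[0,0,0,0,0,-0.04,-1],[0,0,0,0,0,-0.055,-1],[0,0,0,0,0,-0.068,-1],[0,0,0,0,0,-0.075,-1],[0,0,0,0,0,-0.075,-1]]}}

```text
clock: 11.15
eef_pos: [0.5444, 0.2036, 0.243]
orientation: [-1.306, -1.052, 1.05]
ft_force: [-0.4, -0.0, -2.2]
opening: 0.603
```

```bash
python3 - <<'E'
from h import *
o,p,im=snap("wrist","w7",1.3); print(o["clock"],o["eef_pos"],o["ft_force"])
crop(np.clip(im*1.3,0,255).astype('uint8'),165,230,190,130,4,"pics/w7c.png")
o,p,im=snap("scene","s7",1.5); crop(np.clip(im*1.5,0,255).astype('uint8'),250,110,100,110,6,"pics/s7c.png")
E
```

```text
11.15 [0.5444 0.2036 0.243 ] [-0.375  -0.0339 -2.2168]
```

View pics/w7c.png

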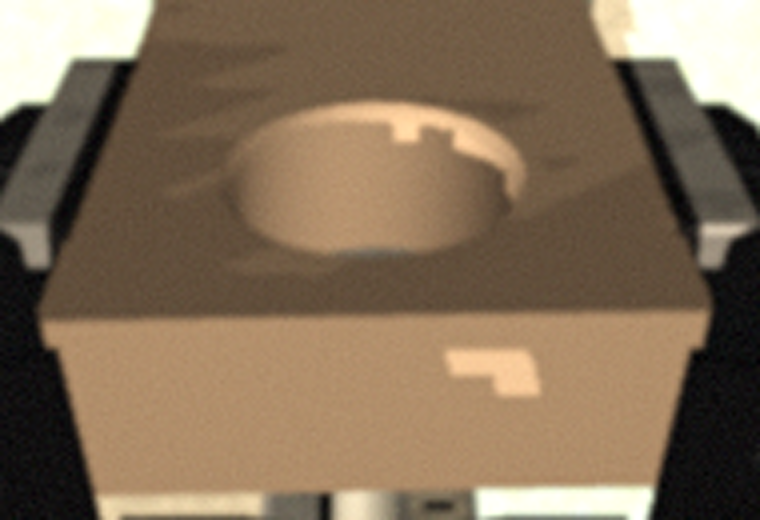

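View pics/s7c.png

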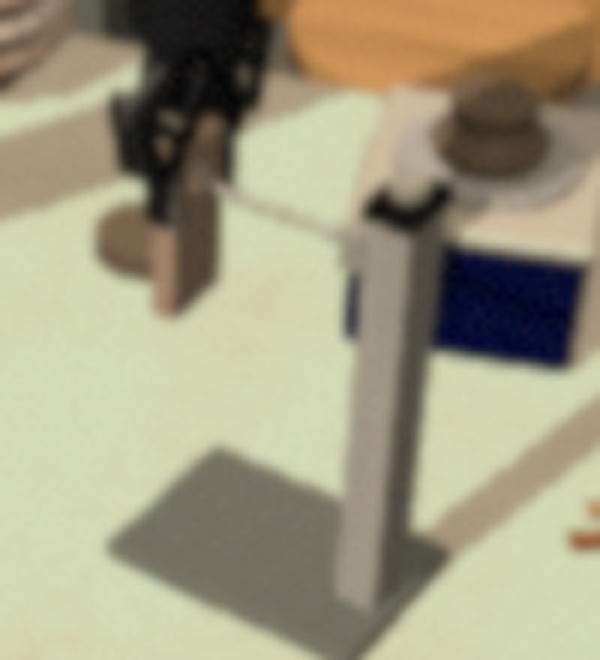

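Call:
{"op": "play_rows", "data": {"series": [[0,0,0,0,0,-0.008,-1],[0,0,0,0,0,-0.016,-1],[0,0,0,0,0,-0.02,-1]]}}

```text
clock: 11.62
eef_pos: [0.5561, 0.2012, 0.243]
orientation: [-1.306, -1.052, 1.05]
ft_force: [0.5, 0.3, -1.5]
opening: 0.599
```

```bash
python3 - <<'E'
from h import *
f=[]
for i in range(6):
    im=arm.get_image("wrist"); o=arm.get_obs(); f.append(o["ft_force"])
print(np.array(f).mean(0),o["eef_pos"],o["clock"])
crop(np.clip(im*1.3,0,255).astype('uint8'),165,230,190,130,4,"pics/w8c.png")
S=np.array([.575,.1975]);a=np.deg2rad(-12.2);hd=np.array([np.cos(a),np.sin(a)])
print(row(list(S+hd*.0015)+[.2429],-12.2))
E
```

```text
[ 0.0096 -0.3348 -0.9368] [0.5556 0.2014 0.243 ] 11.925
[ 0.0005 -0.0001 -0.0002  0.0007  0.0003 -0.0345]
```

View pics/w8c.png

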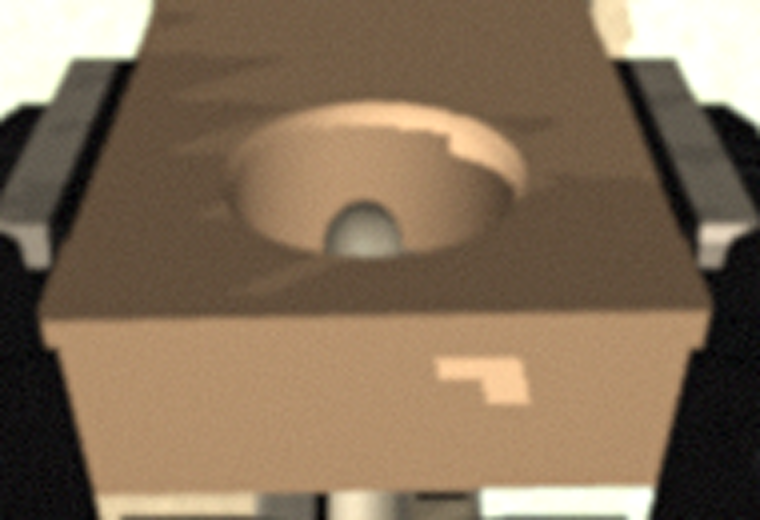

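Call:
{"op": "play_rows", "data": {"series": [[0,0,0,0,0,-0.01,-1],[0,0,0,-0.001,0,-0.022,-1],[0,0,0,-0.001,0,-0.031,-1],[0,0,0,-0.001,0,-0.0345,-1],[0,0,0,-0.001,0,-0.0345,-1],[0,0,0,-0.001,0.006,-0.0345,-1],[0,0,0,-0.001,0.013,-0.0345,-1],[0,0,0,-0.001,0.019,-0.0345,-1],[0,0,0,-0.001,0.025,-0.0345,-1],[0,0,0,-0.001,0.032,-0.0345,-1],[0,0,0,-0.001,0.04,-0.0345,-1],[0,0,0,-0.001,0.047,-0.0345,-1],[0,0,0,-0.001,0.051,-0.0345,-1],[0,0,0,-0.001,0.053,-0.0345,-1],[0,0,0,-0.001,0.053,-0.0345,-1]]}}

```text
clock: 13.8
eef_pos: [0.5757, 0.1964, 0.2112]
orientation: [-1.305, -1.052, 1.05]
ft_force: [-1.0, 0.3, -1.0]
opening: 0.603
```

```bash
python3 - <<'E'
from h import *
f=[];e=[]
for i in range(8):
    im=arm.get_image("wrist"); o=arm.get_obs(); f.append(o["ft_force"]);e.append(o["joint_efforts"][1])
print(np.array(f).mean(0),e,o["eef_pos"],o["clock"])
crop(np.clip(im*1.3,0,255).astype('uint8'),165,230,190,130,4,"pics/w9c.png")
o,p,im=snap("scene","s9",1.5); crop(np.clip(im*1.5,0,255).astype('uint8'),250,110,100,110,6,"pics/s9c.png")
E
```

```text
[-0.5923 -0.0399 -0.7128] [np.float64(-52.97736167907715), np.float64(-53.00687313079834), np.float64(-53.035454750061035), np.float64(-53.05006742477417), np.float64(-53.038530349731445), np.float64(-53.046852350234985), np.float64(-53.055843114852905), np.float64(-53.061286211013794)] [0.5757 0.1964 0.2113] 14.2
```

View pics/w9c.png

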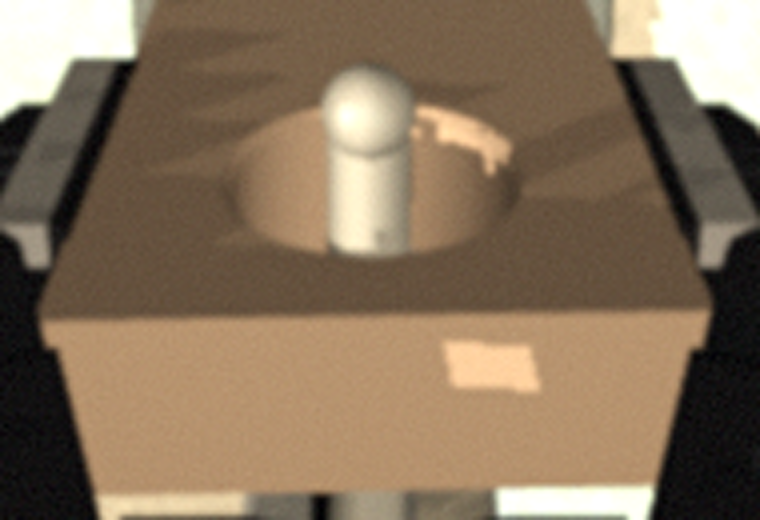

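View pics/s9c.png

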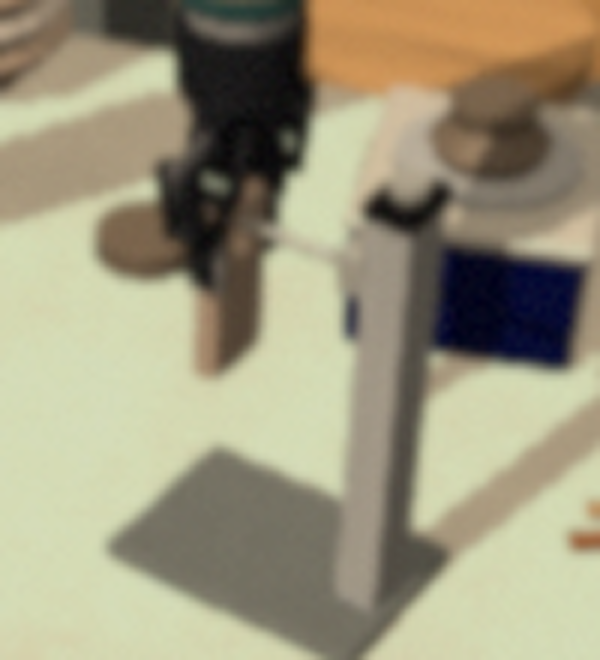

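Call:
{"op": "play_rows", "data": {"series": [[0,0,0,0,0.005,0,-1],[0,0,0,0,0.012,0,-1],[0,0,0,0,0.019,0,-1],[0,0,0,0,0.026,0,-1],[0,0,0,0,0.031,0,-1],[0,0,0,0,0.034,0,-1],[0,0,0,0,0.034,0,-1]]}}

```text
clock: 15.12
eef_pos: [0.5757, 0.1963, 0.1908]
orientation: [-1.305, -1.051, 1.05]
ft_force: [-1.2, 0.1, 0.0]
opening: 0.6
```

```bash
python3 - <<'E'
from h import *
f=[];e=[]
for i in range(25):
    im=arm.get_image("wrist"); o=arm.get_obs(); f.append(o["ft_force"])
print(np.array(f).mean(0),np.array(f).std(0)/5,o["eef_pos"],o["clock"],R0)
crop(np.clip(im*1.3,0,255).astype('uint8'),165,230,190,130,4,"pics/w10c.png")
E
```

```text
[-0.0049 -0.1035 -0.0093] [0.09   0.106  0.1042] [0.5757 0.1963 0.1909] 16.375 [[ 0.2118  0.0022 -0.9773]
 [ 0.9773 -0.0017  0.2118]
 [-0.0012 -1.     -0.0025]]
```

View pics/w10c.png

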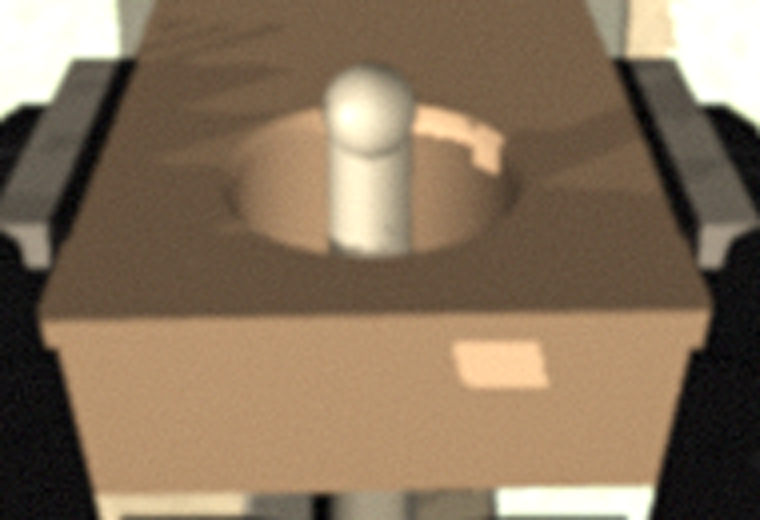

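Call:
{"op": "play_rows", "data": {"series": [[0,0,0,0,0,0,1],[0,0,0,0,0,0,1],[0,0,0,0,0,0,1],[0,0,0,0,0,0,1],[0,0,0,0,0,0,1],[0,0,0,0,0,0,1]]}}

```text
clock: 17.12
eef_pos: [0.5758, 0.1963, 0.1909]
orientation: [-1.305, -1.052, 1.05]
ft_force: [0.6, -0.6, -0.4]
opening: 1.007
```

```bash
python3 - <<'E'
from h import *
o,p,im=snap("wrist","w11",1.3); print(o["clock"],o["eef_pos"],o["opening"],o["ft_force"],R0)
E
```

```text
17.125 [0.5758 0.1963 0.1909] 1.0070974345401542 [ 0.5592 -0.5818 -0.4457] [[ 0.2119  0.0023 -0.9773]
 [ 0.9773 -0.0016  0.2119]
 [-0.0011 -1.     -0.0026]]
```

View pics/w11.png

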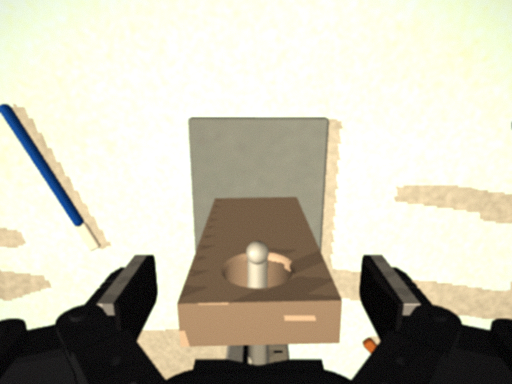

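Call:
{"op": "play_rows", "data": {"series": [[0,0,0,0,-0.02,0,1],[0,0,0,0,-0.06,0,1],[0,0,0,0,-0.1,0,1],[0,0,0,0,-0.15,0,1],[0,0,0,0,-0.19,0,1],[0,0,0,0,-0.217,0,1],[0,0,0,0,-0.217,0,1],[0,0,0,0,-0.217,0,1],[0,0,0,0,-0.217,0,1],[0,0,0,0,-0.217,0,1]]}}

```text
clock: 18.42
eef_pos: [0.5751, 0.1964, 0.3203]
orientation: [-1.305, -1.05, 1.051]
ft_force: [-0.2, -0.0, -0.0]
opening: 0.996
```

```bash
python3 - <<'E'
from h import *
o,p,im=snap("wrist","w12",1.3); print(o["clock"],o["eef_pos"],o["opening"],o["ft_force"])
o,p,im=snap("scene","s12",1.5); crop(np.clip(im*1.5,0,255).astype('uint8'),250,110,100,110,6,"pics/s12c.png")
E
```

```text
18.425 [0.5751 0.1964 0.3203] 0.9964766991322125 [-0.2199 -0.0219 -0.042 ]
```

View pics/w12.png

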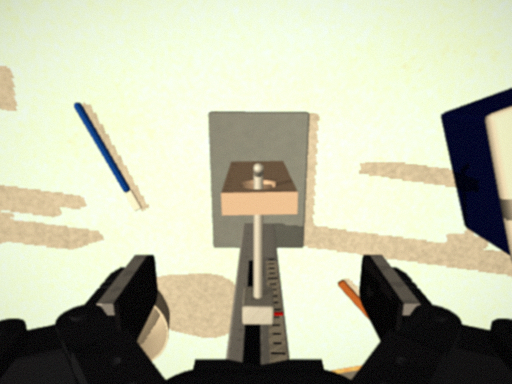

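View pics/s12c.png

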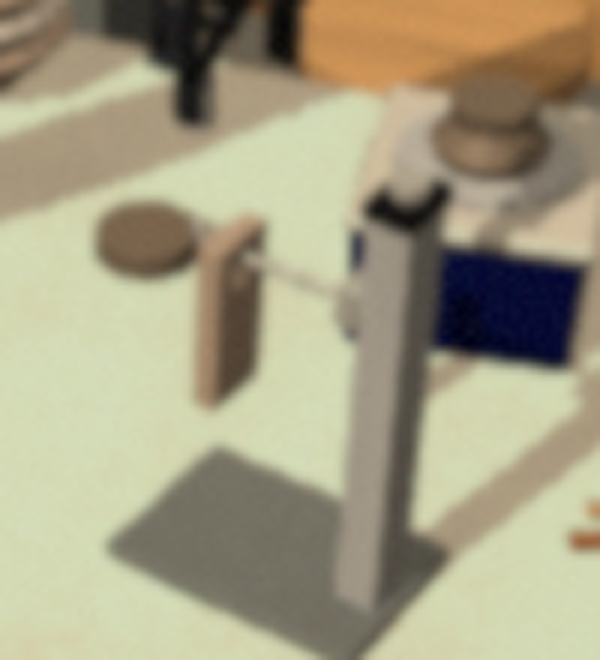

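Call:
{"op": "play_rows", "data": {"series": [[0,0,0,0,0,0,1],[0,0,0,0,0,0,1],[0,0,0,0,0,0,1],[0,0,0,0,0,0,1],[0,0,0,0,0,0,1],[0,0,0,0,0,0,1],[0,0,0,0,0,0,1],[0,0,0,0,0,0,1],[0,0,0,0,0,0,1],[0,0,0,0,0,0,1],[0,0,0,0,0,0,1],[0,0,0,0,0,0,1],[0,0,0,0,0,0,1],[0,0,0,0,0,0,1],[0,0,0,0,0,0,1],[0,0,0,0,0,0,1],[0,0,0,0,0,0,1],[0,0,0,0,0,0,1],[0,0,0,0,0,0,1],[0,0,0,0,0,0,1]]}}

```text
clock: 21.02
eef_pos: [0.5753, 0.1964, 0.3206]
orientation: [-1.305, -1.051, 1.051]
ft_force: [-0.0, -0.7, -0.2]
opening: 0.996
```

```bash
python3 - <<'E'
from h import *
o,p,im=snap("wrist","w13",1.3); print(o["clock"],o["eef_pos"],o["opening"],o["ft_force"],R0)
crop(np.clip(im*1.2,0,255).astype('uint8'),205,150,105,80,6,"pics/w13c.png")
E
```

```text
21.025 [0.5753 0.1964 0.3206] 0.9963797118743659 [-0.0251 -0.6912 -0.2482] [[ 0.2118  0.0016 -0.9773]
 [ 0.9773 -0.002   0.2118]
 [-0.0016 -1.     -0.002 ]]
```

View pics/w13c.png

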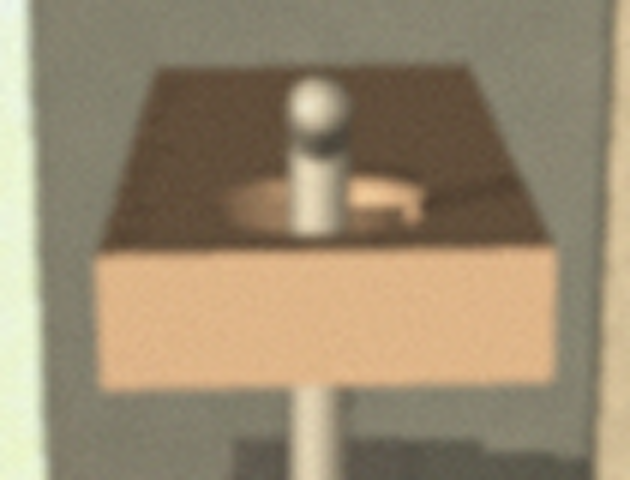

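```bash
python3 - <<'E'
from h import *
p,im=load("w13"); g=lambda x,y:(205+x/6,150+y/6)
px=[g(97,250),g(553,244),g(102,389),g(556,383)]
for z in (.232,.237,.242,.247):
    c=onz(p,px,z); print(z,c.mean(0),np.linalg.norm(c[1]-c[0]),np.linalg.norm(c[3]-c[2]),[np.degrees(np.arctan2(e[1],e[0]))-90 for e in (c[1]-c[0],c[3]-c[2])])
E
```

```text
0.232 [0.5764 0.1985 0.232 ] 0.05314133276562615 0.05397301140775587 [np.float64(-11.466636802128889), np.float64(-11.438368008432505)]
0.237 [0.5748 0.1988 0.237 ] 0.05199424572926035 0.05280797209697094 [np.float64(-11.466636802128846), np.float64(-11.438368008432576)]
0.242 [0.5733 0.1991 0.242 ] 0.050847158692894544 0.05164293278618592 [np.float64(-11.466636802128818), np.float64(-11.438368008432434)]
0.247 [0.5718 0.1994 0.247 ] 0.04970007165652877 0.05047789347540096 [np.float64(-11.466636802128917), np.float64(-11.438368008432533)]
```

Call:
{"op": "play_rows", "data": {"series": [[0,0,0,0,0.02,0,1],[0,0,0,0,0.06,0,1],[0,0,0,0,0.1,0,1],[0,0,0,0,0.14,0,1],[0,0,0,0,0.18,0,1],[0,0,0,0,0.205,0,1],[0,0,0,0,0.216,0,0.8],[0,0,0,0,0.216,0,0.5],[0,0,0,0,0.216,0,0.4],[0,0,0,0,0.216,0,0.32],[0,0,0,0,0.216,0,0.29],[0,0,0,0,0.216,0,0.27],[0,0,0,0,0.216,0,0.25]]}}

```text
clock: 22.7
eef_pos: [0.5755, 0.1962, 0.1911]
orientation: [-1.305, -1.051, 1.051]
ft_force: [-0.3, -1.1, -0.5]
opening: 0.625
```

```bash
python3 - <<'E'
from h import *
o,p,im=snap("wrist","w14",1.3); print(o["clock"],o["eef_pos"],o["opening"],o["ft_force"])
E
```

```text
22.7 [0.5755 0.1962 0.1911] 0.6248343653851852 [-0.319  -1.0608 -0.5118]
```

View pics/w14.png

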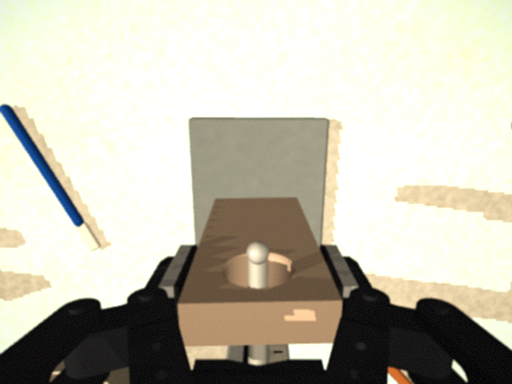

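Call:
{"op": "play_rows", "data": {"series": [[0,0,0,0,0,0,0.22],[0,0,0,0,0,0,0.19],[0,0,0,0,0,0,0.15],[0,0,0,0,0,0,0.0],[0,0,0,0,0,0,-1],[0,0,0,0,0,0,-1],[0,0,0,0,0,0,-1]]}}

```text
clock: 23.62
eef_pos: [0.5755, 0.1962, 0.1911]
orientation: [-1.305, -1.051, 1.051]
ft_force: [-0.1, 0.1, 0.1]
opening: 0.601
```

```bash
python3 - <<'E'
from h import *
o,p,im=snap("wrist","w15",1.3); print(o["clock"],o["eef_pos"],o["opening"],o["ft_force"])
crop(np.clip(im*1.3,0,255).astype('uint8'),165,230,190,130,4,"pics/w15c.png")
E
```

```text
23.625 [0.5755 0.1962 0.1911] 0.601303069626854 [-0.0545  0.0507  0.0957]
```

View pics/w15c.png

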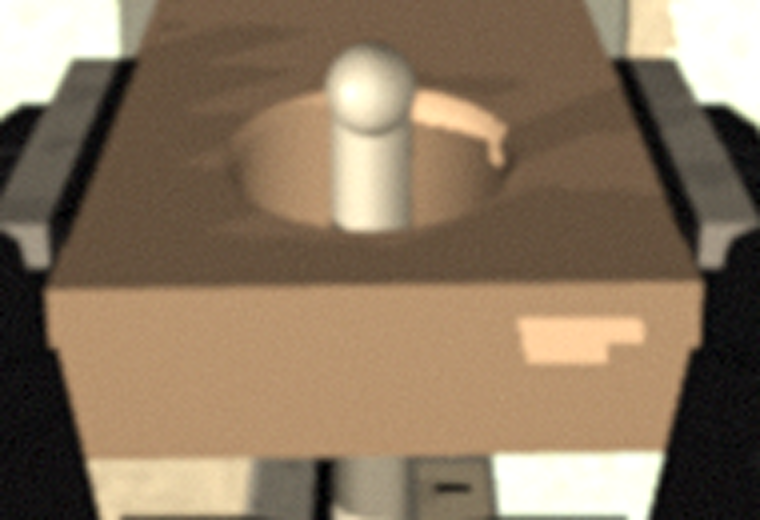

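```bash
python3 - <<'E'
from h import *
p=arm.camera_params("wrist"); 
g=lambda x,y:(165+x/4,230+y/4)
def meas(fr,bk):
    out=[]
    for dz in (.044,.046,.048,.05,.052,.054):
        c=onz(p,[g(*q) for q in fr+bk],P0[2]+dz)
        cc=(c-P0)@R0
        out.append((dz,np.linalg.norm(c[1]-c[0])*1e3,np.linalg.norm(c[3]-c[2])*1e3,np.linalg.norm((c[2]+c[3]-c[0]-c[1])/2)*1e3,cc[:,2].mean()*1e3,cc[:2,0].mean()*1e3))
    return np.array(out)
print(meas([(42,319),(710,316)],[(95,488),(660,486)]))
print(meas([(47,290),(702,285)],[(87,457),(663,452)]))
E
```

```text
[[ 0.044  55.2441 48.5598 16.7154 -4.2211  1.591 ]
 [ 0.046  54.1278 47.5785 16.3776 -2.6805  1.5871]
 [ 0.048  53.0114 46.5973 16.0399 -1.1399  1.5833]
 [ 0.05   51.8951 45.616  15.7021  0.4007  1.5794]
 [ 0.052  50.7788 44.6348 15.3643  1.9414  1.5756]
 [ 0.054  49.6625 43.6535 15.0266  3.482   1.5718]]
[[ 0.044  53.8144 49.1441 16.2408 -1.1587  1.4637]
 [ 0.046  52.727  48.151  15.9126  0.32    1.4624]
 [ 0.048  51.6396 47.1579 15.5844  1.7987  1.4612]
 [ 0.05   50.5521 46.1649 15.2563  3.2775  1.4599]
 [ 0.052  49.4647 45.1718 14.9281  4.7562  1.4586]
 [ 0.054  48.3773 44.1788 14.5999  6.2349  1.4573]]
```

Call:
{"op": "play_rows", "data": {"series": [[0,0,0,0,-0.004,0,-1],[0,0,0,0,-0.012,0,-1],[0,0,0,0,-0.02,0,-1],[0,0,0,0,-0.028,0,-1],[0,0,0,0,-0.036,0,-1],[0,0,0,0,-0.044,0,-1],[0,0,0,0,-0.052,0,-1],[0,0,0,0,-0.059,0,-1],[0,0,0,0,-0.066,0,-1],[0,0,0,0,-0.073,0,-1],[0,0,0,0,-0.08,0,-1],[0,0,0,0,-0.086,0,-1],[0,0,0,0,-0.09,0,-1],[0,0,0,0,-0.09,0,-1],[0,0,0,0,-0.09,0,-1]]}}

```text
clock: 25.55
eef_pos: [0.5753, 0.1963, 0.2449]
orientation: [-1.305, -1.051, 1.051]
ft_force: [0.1, -0.6, -1.2]
opening: 0.602
```

```bash
python3 - <<'E'
from h import *
f=[]
for i in range(4): im=arm.get_image("wrist"); o=arm.get_obs(); f.append(o["ft_force"])
print(o["clock"],o["eef_pos"],o["opening"],np.mean(f,0))
crop(np.clip(im*1.3,0,255).astype('uint8'),165,230,190,130,4,"pics/w16c.png")
o,p,im=snap("scene","s16",1.5); crop(np.clip(im*1.5,0,255).astype('uint8'),250,110,100,110,6,"pics/s16c.png")
E
```

```text
25.75 [0.5754 0.1963 0.2449] 0.6019159272169995 [ 0.2727 -0.3912 -1.2082]
```

View pics/w16c.png

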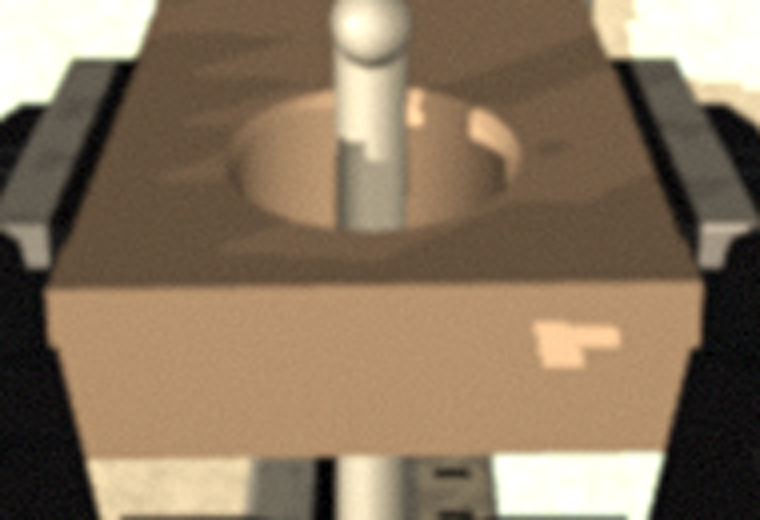

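View pics/s16c.png

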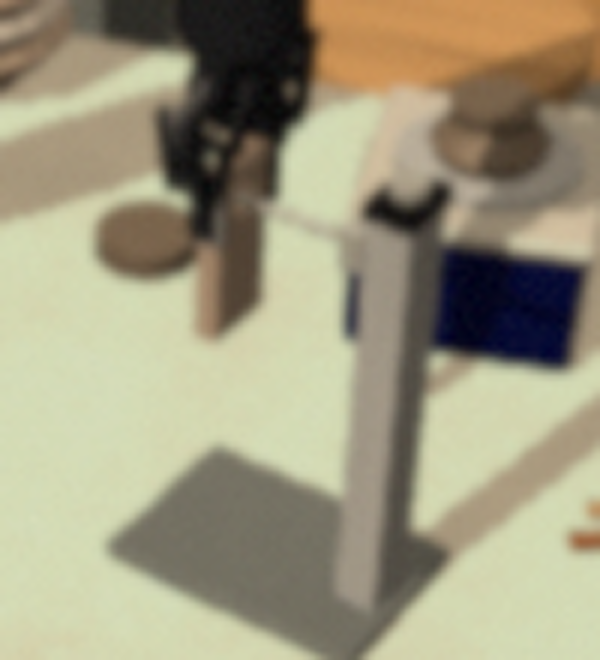

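Call:
{"op": "play_rows", "data": {"series": [[0,0,0,0,0,0.008,-1],[0,0,0,0,0,0.02,-1],[0,0,0,0,0,0.035,-1],[0,0,0,0,0,0.05,-1],[0,0,0,0,0,0.065,-1],[0,0,0,0,0,0.08,-1],[0,0,0,0,0,0.1,-1],[0,0,0,0,0,0.12,-1],[0,0,0,0,0,0.135,-1],[0,0,0,0,0,0.14,-1],[0,0,0,0,0,0.14,-1],[0,0,0,0,0,0.14,-1]]}}

```text
clock: 27.3
eef_pos: [0.4937, 0.214, 0.2448]
orientation: [-1.306, -1.051, 1.051]
ft_force: [1.0, 0.2, -1.4]
opening: 0.597
```

```bash
python3 - <<'E'
from h import *
o,p,im=snap("scene","s17",1.5); crop(np.clip(im*1.5,0,255).astype('uint8'),250,110,100,110,6,"pics/s17c.png")
o,p,im=snap("wrist","w17",1.3);print(o["clock"],o["eef_pos"],o["opening"],o["ft_force"])
# return: tile centre in tool z: shifted +1.0 mm (toward -heading) vs first grasp -> move tcp +1.0mm along heading
a=np.deg2rad(5.0);hd=np.array([np.cos(a),np.sin(a)])
T=np.array([.4823,-.2508])+hd*.001
print(T,row([.475,0,.27],-4),row(list(T)+[.25],5.0))
E
```

```text
27.35 [0.4937 0.2139 0.2448] 0.6021731800113727 [ 0.2666 -0.0191 -1.1706]
[ 0.4833 -0.2507] [ 0.0003 -0.0229 -0.0003 -0.3552 -0.0413 -0.0453] [ 0.0003 -0.0479 -0.0003 -0.7606 -0.0071 -0.1473]
```

View pics/s17c.png

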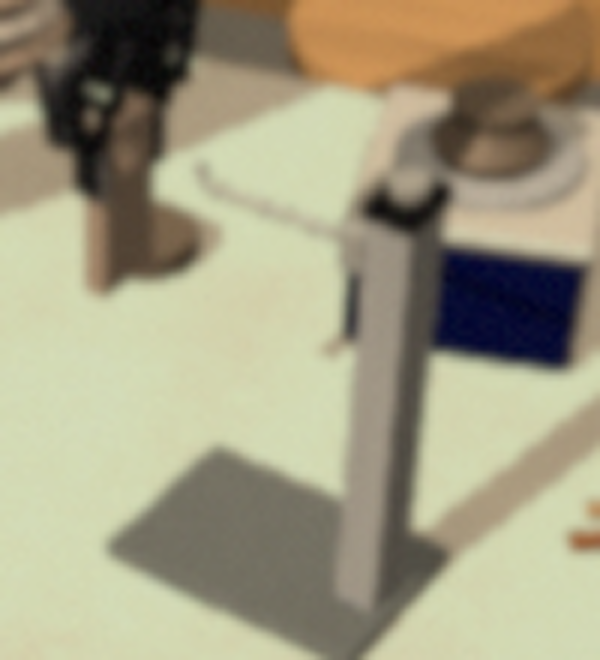

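View pics/w17.png

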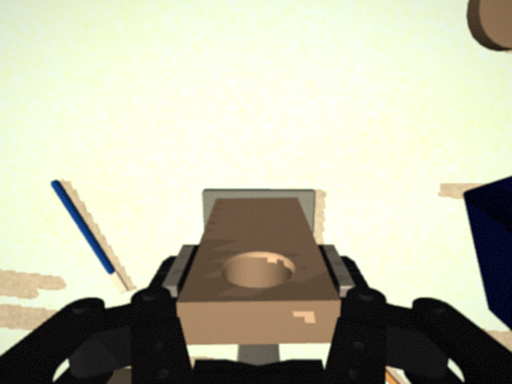

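Call:
{"op": "play_rows", "data": {"series": [[0,-0.006,0,-0.06,-0.015,0,-1],[0,-0.012,0,-0.15,-0.03,-0.01,-1],[0,-0.018,0,-0.25,-0.04,-0.03,-1],[0,-0.023,0,-0.355,-0.041,-0.045,-1],[0,-0.03,0,-0.44,-0.04,-0.065,-1],[0,-0.036,0,-0.53,-0.03,-0.085,-1],[0,-0.042,0,-0.62,-0.02,-0.11,-1],[0,-0.046,0,-0.7,-0.01,-0.13,-1],[0,-0.048,0,-0.745,-0.007,-0.144,-1],[0,-0.048,0,-0.7606,-0.007,-0.1473,-1],[0,-0.048,0,-0.7606,-0.007,-0.1473,-1],[0,-0.048,0,-0.7606,-0.007,-0.1473,-1],[0,-0.048,0,-0.7606,-0.007,-0.1473,-1],[0,-0.048,0,-0.7606,-0.007,-0.1473,-1]]}}

```text
clock: 29.15
eef_pos: [0.4834, -0.2499, 0.2501]
orientation: [-1.169, -1.275, 1.275]
ft_force: [-0.6, 0.7, -1.1]
opening: 0.6
```

```bash
python3 - <<'E'
from h import *
for i in range(3): arm.get_image("wrist")
o,p,im=snap("wrist","w18",1.2);print(o["clock"],o["eef_pos"],o["opening"],o["ft_force"],np.degrees(np.arctan2(-R0[1,2],-R0[0,2])))
crop(np.clip(im*1.2,0,255).astype('uint8'),165,110,190,130,4,"pics/w18c.png")
o,p,im=snap("scene","s18",1.5); crop(np.clip(im*1.5,0,255).astype('uint8'),160,200,130,100,6,"pics/s18c.png")
E
```

```text
29.3 [ 0.4832 -0.2505  0.25  ] 0.5995777394901164 [ 0.3707 -0.5659 -1.3178] 5.100609504664242
```

View pics/w18.png

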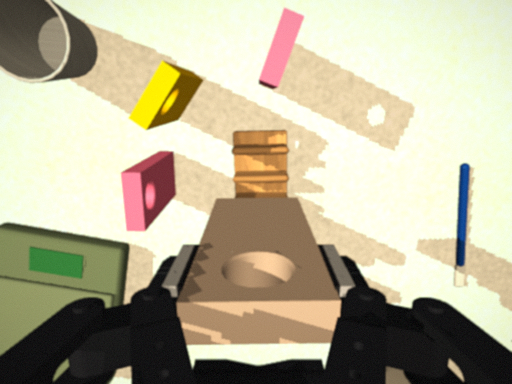

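View pics/s18c.png

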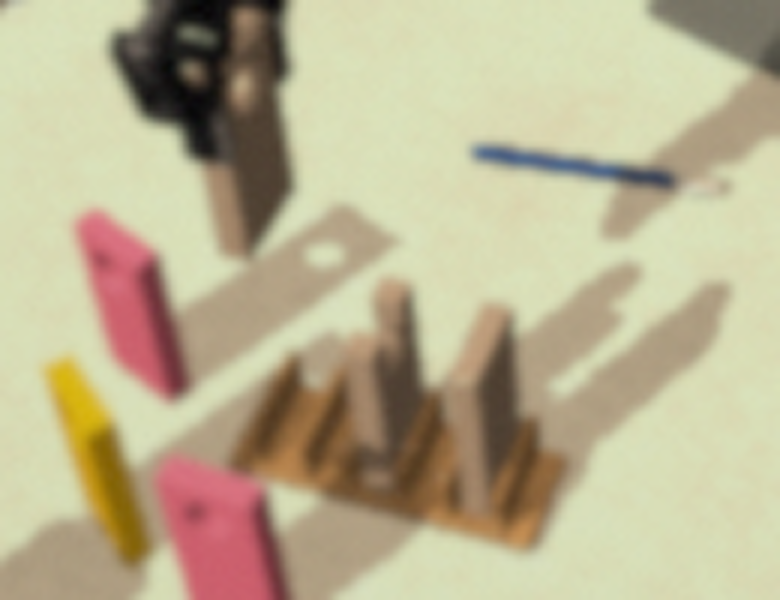

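```bash
python3 - <<'E'
from h import *
for tag,zb,zt,fb,ft in (("w18",.1838,.2988,[(216,198.5),(299,198.5)],[(177,303),(340,302)]),("w5",.2794-.0638,.2794+.0512,[(216,200),(299,200)],[(177,309),(343,308)])):
    p,im=load(tag); e=None
    b=onz(p,fb,zb);t=onz(p,ft,zt); print(tag,b,t,np.linalg.norm(b[1]-b[0]))
p,im=load("w18"); crop(im,200,120,110,90,6,"pics/w18d.png")
p,im=load("w5"); crop(im,200,120,110,90,6,"pics/w5d.png")
E
```

```text
w18 [[ 0.4765 -0.2767  0.1838]
 [ 0.4719 -0.2241  0.1838]] [[ 0.476  -0.2751  0.2988]
 [ 0.4711 -0.2244  0.2988]] 0.05273137755194892
w5 [[ 0.4753 -0.2763  0.2156]
 [ 0.4707 -0.2243  0.2156]] [[ 0.475  -0.2746  0.3306]
 [ 0.4702 -0.2239  0.3306]] 0.052199881093093314
```

View pics/w18d.png

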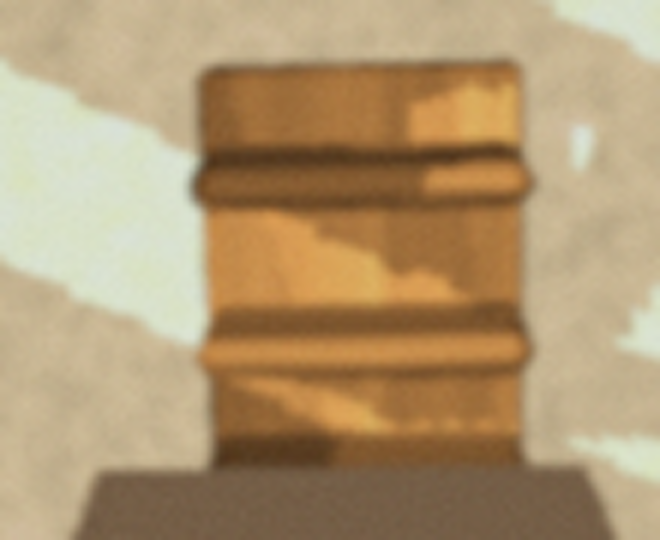

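View pics/w5d.png

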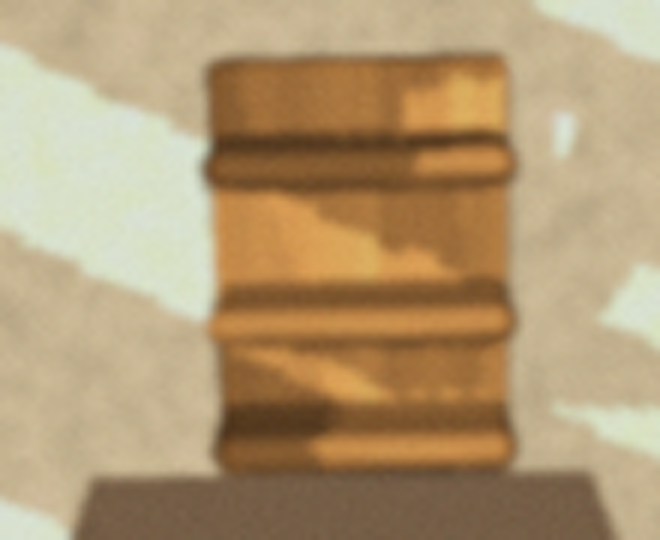

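```bash
python3 - <<'E'
from h import *
g=lambda x,y:(200+x/6,120+y/6)
hd=np.array([np.cos(np.deg2rad(5)),np.sin(np.deg2rad(5))])
for tag,xm,rows in (("w5",360,(60,140,185,285,305,340,430,470)),("w18",365,(66,155,205,310,330,373))):
    p,im=load(tag)
    for z in (.041,.010):
        c=onz(p,[g(xm,y) for y in rows],z); print(tag,z,((c[:,:2]-[.4813,-.2507])@hd*1e3).round(1))
E
```

```text
w5 0.041 [-35.  -20.5 -12.1   6.7  10.5  17.3  35.   43. ]
w5 0.01 [-32.  -16.3  -7.3  13.1  17.2  24.5  43.7  52.3]
w18 0.041 [-35.3 -20.4 -11.8   6.6  10.1  17.9]
w18 0.01 [-32.3 -16.   -6.7  13.3  17.2  25.6]
```

Call:
{"op": "play_rows", "data": {"series": [[0,0,0,0,0.01,0.0025,-1],[0,0,0,0,0.03,0.0025,-1],[0,0,0,0,0.06,0.0025,-1],[0,0,0,0,0.1,0.0025,-1],[0,0,0,0,0.14,0.0025,-1],[0,0,0,0,0.175,0.0025,-1],[0,0,0,0,0.2,0.0025,-1],[0,0,0,0,0.21,0.0025,-1],[0,0,0,0,0.215,0.0025,-1],[0,0,0,0,0.215,0.0025,-1],[0,0,0,0,0.215,0.0025,-1]]}}

```text
clock: 30.78
eef_pos: [0.4822, -0.2513, 0.1215]
orientation: [-1.17, -1.274, 1.274]
ft_force: [-0.6, 0.5, -1.1]
opening: 0.598
```

```bash
python3 - <<'E'
from h import *
o,p,im=snap("wrist","w19",1.2);print(o["clock"],o["eef_pos"],o["opening"],o["ft_force"],np.degrees(np.arctan2(-R0[1,2],-R0[0,2])))
crop(im,180,120,150,110,5,"pics/w19c.png")
E
```

```text
30.775 [ 0.4822 -0.2513  0.1215] 0.5979842616055631 [-0.6037  0.4676 -1.0803] 5.031997250771258
```

View pics/w19c.png

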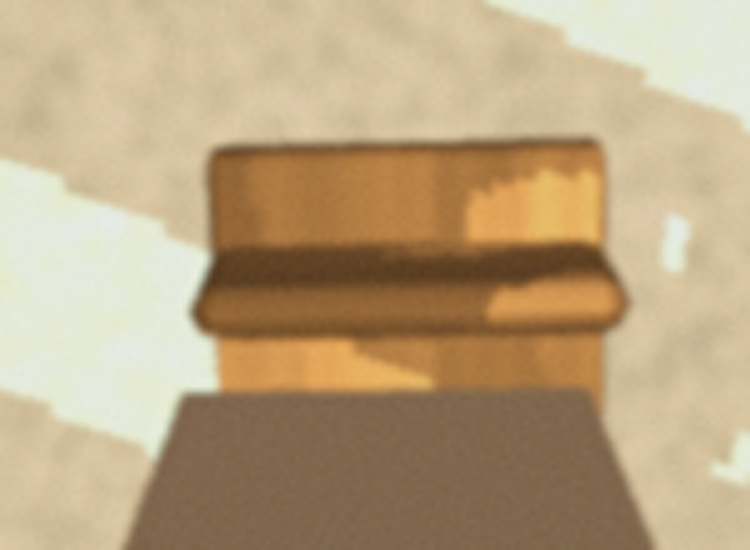

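```bash
python3 - <<'E'
from h import *
p,im=load("w19");g=lambda x,y:(180+x/5,120+y/5)
hd=np.array([np.cos(np.deg2rad(5)),np.sin(np.deg2rad(5))]);n=np.array([-hd[1],hd[0]])
for q,z in (((405,335),.041),((390,393),.0553),((210,150),.01),((605,142),.01),((182,396),.0553),((588,390),.0553)):
    d=onz(p,[g(*q)],z)[0,:2]-[.4813,-.2507]; print(q,(d@hd*1e3).round(1),(d@n*1e3).round(1))
E
```

```text
(405, 335) -11.8 2.5
(390, 393) -7.9 0.5
(210, 150) -31.9 -26.3
(605, 142) -33.1 32.2
(182, 396) -7.5 -25.9
(588, 390) -8.3 25.7
```

Call:
{"op": "play_rows", "data": {"series": [[0,0,0,0,0.0,0.0015,-1],[0,0,0,0,0.008,0.0015,-1],[0,0,0,0,0.02,0.0015,-1],[0,0,0,0,0.032,0.0015,-1],[0,0,0,0,0.044,0.0015,-1],[0,0,0,0,0.055,0.0015,-1],[0,0,0,0,0.063,0.0015,-1],[0,0,0,0,0.068,0.0015,-1],[0,0,0,0,0.07,0.0015,-1],[0,0,0,0,0.07,0.0015,-1]]}}

```text
clock: 32.08
eef_pos: [0.4815, -0.2515, 0.0795]
orientation: [-1.17, -1.274, 1.274]
ft_force: [0.5, 0.5, -0.5]
opening: 0.604
```

```bash
python3 - <<'E'
from h import *
f=[]
for i in range(4): im=arm.get_image("wrist"); o=arm.get_obs(); f.append(o["ft_force"])
print(o["clock"],o["eef_pos"],np.mean(f,0))
E
```

```text
32.275 [ 0.4815 -0.2515  0.0797] [-0.0887 -0.2443 -1.2251]
```

Inside the slot with no contact yet (full weight in hand). Creep down.

Call:
{"op": "play_rows", "data": {"series": [[0,0,0,0,0.0015,0,-1],[0,0,0,0,0.003,0,-1],[0,0,0,0,0.0045,0,-1],[0,0,0,0,0.0055,0,-1],[0,0,0,0,0.006,0,-1],[0,0,0,0,0.006,0,-1]]}}

```text
clock: 33.02
eef_pos: [0.4819, -0.2516, 0.0778]
orientation: [-1.172, -1.275, 1.274]
ft_force: [-2.4, 1.1, 15.6]
opening: 0.6
```

```bash
python3 - <<'E'
from h import *
f=[]
for i in range(5): im=arm.get_image("wrist"); o=arm.get_obs(); f.append(o["ft_force"])
print(o["clock"],o["eef_pos"],np.mean(f,0))
E
```

```text
33.275 [ 0.4818 -0.2516  0.0778] [-2.6374  0.955  15.8463]
```

Call:
{"op": "play_rows", "data": {"series": [[0,0,0,0,-0.0005,0,-1],[0,0,0,0,-0.0005,0,-1]]}}

```text
clock: 33.52
eef_pos: [0.482, -0.2517, 0.0782]
orientation: [-1.172, -1.275, 1.274]
ft_force: [0.1, -0.3, -1.4]
opening: 0.599
```

```bash
python3 - <<'E'
from h import *
o,p,im=snap("wrist","w20",1.2);print(o["clock"],o["eef_pos"],o["ft_force"])
o,p,im=snap("scene","s20",1.5); crop(np.clip(im*1.5,0,255).astype('uint8'),160,200,130,100,6,"pics/s20c.png")
print(arm.get_obs()["ft_force"])
E
```

```text
33.525 [ 0.482  -0.2517  0.0782] [ 0.0854 -0.3047 -1.398 ]
[ 0.2571 -0.4044  1.5641]
```

View pics/w20.png

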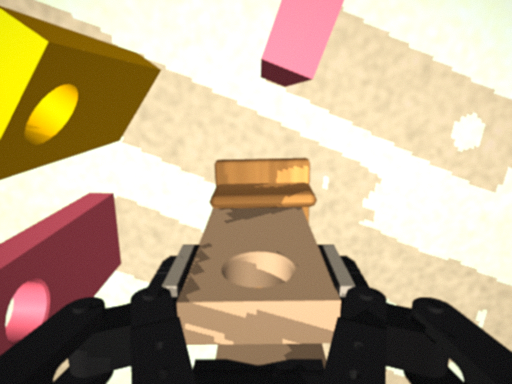

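View pics/s20c.png

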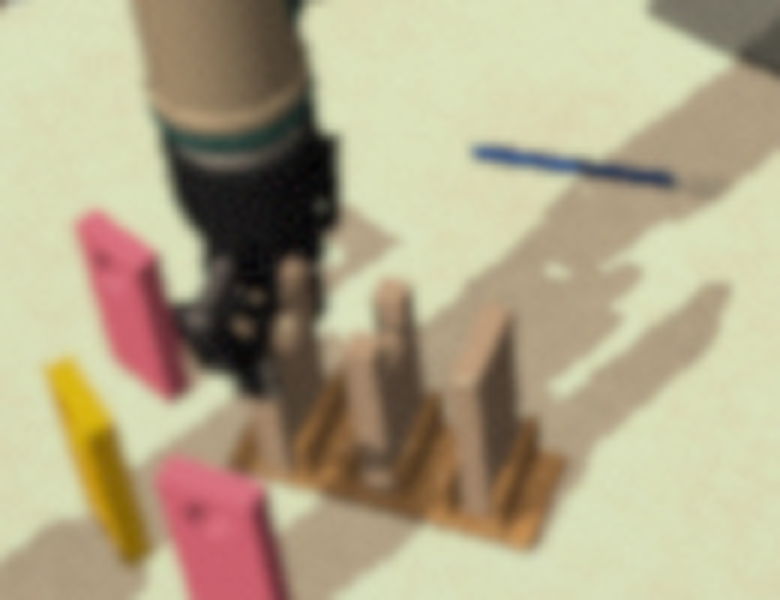

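Call:
{"op": "play_rows", "data": {"series": [[0,0,0,0,0,0,0.3],[0,0,0,0,0,0,0.6],[0,0,0,0,0,0,1],[0,0,0,0,0,0,1],[0,0,0,0,0,0,1],[0,0,0,0,0,0,1],[0,0,0,0,-0.02,0,1],[0,0,0,0,-0.06,0,1],[0,0,0,0,-0.12,0,1],[0,0,0,0,-0.2,0,1],[0,0,0,0,-0.27,0,1],[0,0,0,0,-0.32,0,1],[0,0,0,0,-0.32,0,1],[0,0,0,0,-0.32,0,1],[0,0,0,0,-0.32,0,1]]}}

```text
clock: 35.5
eef_pos: [0.4803, -0.2507, 0.2689]
orientation: [-1.169, -1.274, 1.274]
ft_force: [-1.0, 1.4, 0.7]
opening: 0.996
```

```bash
python3 - <<'E'
from h import *
o,p,im=snap("wrist","w21",1.2);print(o["clock"],o["eef_pos"],o["ft_force"],o["opening"])
crop(im,200,115,120,120,5,"pics/w21c.png")
o,p,im=snap("scene","s21",1.5); crop(np.clip(im*1.5,0,255).astype('uint8'),160,110,190,190,3,"pics/s21c.png")
E
```

```text
35.5 [ 0.4803 -0.2507  0.2689] [-1.0394  1.4264  0.7151] 0.9963910871793972
```

View pics/w21.png

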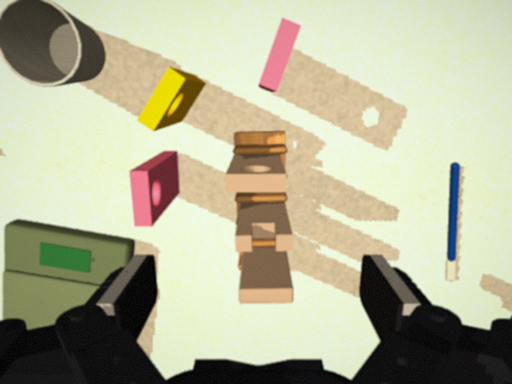

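View pics/s21c.png

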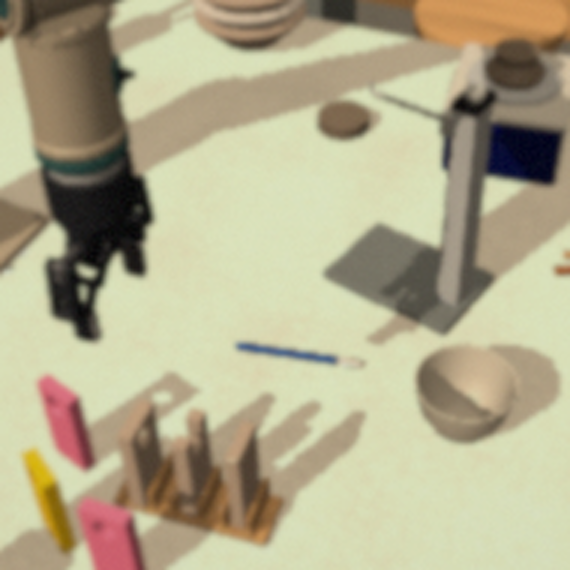

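View pics/w21c.png

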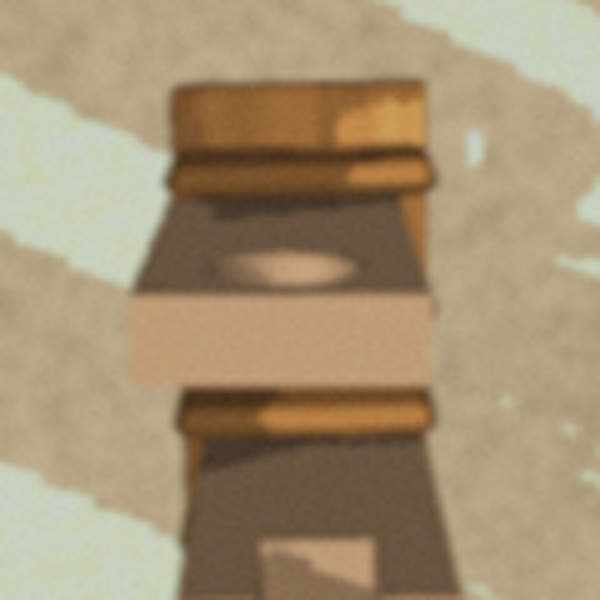

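```bash
python3 - <<'E'
from h import *
p,im=load("w21");g=lambda x,y:(200+x/5,115+y/5)
c=onz(p,[g(131,294),g(431,294),g(129,385),g(431,387)],.125); print(c.mean(0),np.linalg.norm(c[1]-c[0]),np.linalg.norm(c[3]-c[2]),np.linalg.norm(c[2]-c[0]))
o=arm.get_obs();print(o["clock"],o["qd"])
print(arm.hand_in())
E
```

```text
[ 0.4809 -0.2512  0.125 ] 0.05119646301212036 0.052354531609710306 0.016145985783842364
35.6 [ 0.0007 -0.0009  0.0021 -0.0058  0.0012  0.0002 -0.002 ]
the job is handed in; nothing more can be done
None
```

The job is done and handed in at 35.6 s of the 72 s allowed. I took the holed tile from the rack slot nearest the robot and hung it on the hook. It hung untouched for about 3 s. I then took hold of it again, lifted it off and set it back in its own slot.

**What the checks showed**
- **Weight:** it read about 1.1 N in hand, with about 0.1 N uncertainty. I lowered the hook about 37 mm, where the vertical force on the gripper read −0.01 ± 0.1 N, and let go there.
- **Release:** the tile settled about 2 mm lower by the pictures, inside the 8 mm bounce limit. I never measured the hook's speed directly; the lowering and lifting moves were set at about 40–50 mm/s.
- **Final position:** the tile's top face measures at (0.481, −0.251) m, within 1 mm of where it started. It stands upright with a plausible top face (51–52 mm by 16 mm), and the hook is back at its upper stop. In the final pictures the other tiles, the tub and the shaper appear unmoved. I did not check the tin again.

**What did not go as planned**
- When I set the tile down, the slot floor came about 1–2 mm sooner than I reckoned. It was pressed with about 16 N for roughly half a second, moving very slowly, before I backed off and let go.

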